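# Load the heated dish chamber on the microscope stage

### The arm

A 6-joint arm with a two-finger parallel gripper is mounted at the origin on the work surface. World frame = base frame: x ahead of the robot, y to its left, z up, the work surface at z = 0. Lengths are in mm, angles in rad, forces in N, time in s.
With the tool pointing down it reaches from about 275 to 850 mm from the base axis. Payload 5.2 kg.
Tool frame: the origin (TCP) lies at the very end of the fingers, on their centre line; the grasp point (between the pads) lies 19 mm behind it; z points along the fingers, y is the direction in which the jaws open and shut (so a half turn about z gives the same grasp; the last joint's range is limited). The gripper opens to 85 mm and grips with 20 to 120 N. Pads are 22 mm wide; open, the fingers measure 114 mm over their backs; the gripper's body (76 mm by 85 mm) begins 54 mm behind the grasp point. The pads swing forward as they close: fully open they stand 13 mm farther back than shut.
Start: joints at [-1.55, 0.259, 1.535, -0, 1.348, -0.203], TCP at [122.086, -536.284, 231.31] pointing down, gripper open.
Joint ranges: [-3.14, 3.14], [-0.91, 2.08], [0.19, 2.58], [-1.22, 4.36], [0.22, 2.71], [-3.12, 3.12]. Speed limits (rad/s): [2.57, 2.57, 3.14, 3.14, 3.14, 3.14].

### API

Orientations are given as a unit quaternion [w, x, y, z].
In Python, from rig import r, get_image, order gives the robot as it stands. The module is installed in compiled form; this text tells all that it offers.
- The arm moves only by the shell command python3 -m crank 'ROWS' [FORCE]. ROWS is JSON, a list of rows, each an object with "offset": the shift along the tool's x, y, z in m, a list of three; "dr": the turn, a rotation vector about the tool's x, y, z in rad, a list of three; "gripper": the opening in per cent of the stroke, from 0 (shut) to 100 (fully open). A call has exactly 8 rows; each row is the pose to reach, as a shift and turn from the pose measured when the call began, along the tool's axes at that moment; what a row does not reach only later rows make up. A row lasts 1/8 s, in which the tool goes at most 62.5 mm and 10.7 degrees, less where a joint would pass 70% of its speed; a pose out of reach is approached as far as the arm can. A call with a gripper value outside its range is refused whole. The fingers move at their own pace and stop on an object; FORCE is the grip in N (left out, the last holds). Time passes only in rows, so rows that repeat a pose let the fingers close, or fill a call up. It gives the time, the measured TCP pose, the force and the opening at its end, in the units of the state.
- r.get_state(): the state, without advancing time (a new reading comes with each control period).
- get_image(name): name is "scene" or "top"; returns a dict with "pixels" (420x560x3 uint8, red, green, blue), "depth" (420x560 float32, mm along the optical axis (not along the pixel's ray), 0 where there is no reading), "camera_matrix" (3x3 intrinsics, pixels), "pose" (4x4, takes a point from camera to world coordinates). Camera axes: x right, y down, z forward; pixel columns grow to the right and rows downward; lengths in mm; the calibration is good to about 2 mm. A picture is of the moment at which its call begins.
- order.finish_job(): hands the job in, once; it reports no verdict.
The state is a dict: "t": time; "joint_pos": joint angles; "joint_velocities": joint speeds; "joint_efforts": joint torques, N m; "ee_pos": TCP position; "eef_rot": TCP orientation; "wrist_force": force on the tool from outside, world axes, zero at the start; "torque": the same for the moment, N m; "width": finger opening in mm.
Only numpy, scipy, OpenCV 4.12 (cv2) and the standard library are available. Lean on these libraries where they do the work, as an engineer would, in place of code of your own. Each camera call takes 0.05 s, during which the arm holds its last target.

### The job

Load the round heated chamber on the raised black microscope stage, taking the parts one at a time from the tray: first the blue dish holder into the brass collar in the middle of the chamber, then the black dish into the holder, then the yellow culture insert into the dish, and last the clear cover over everything, so that it stands down inside the chamber's rim. Keep every part upright and fully seated, and do not knock or shift the little amber vial that stands among them on the tray.

Things in the scene. Friction and masses are not known exactly. Their poses are not given: they have to be found in the camera images.
- stage: Raised black microscope stage on four pillars, fixed; origin on the bench below its centre. Deck 260 x 240 mm, its top 100 mm above the bench. In the middle of the deck the round aluminium heated chamber is fixed. A green-handled driver lies along one edge of the deck.
- well (a point): Centre of the chamber's flat inner floor, 104 mm above the bench. Round it stands a brass collar for the dish holder: inner diameter 71 mm, outer 81, 5 mm high. Outside it the chamber's rim for the cover: inner diameter 112 mm, flaring to about 119 at its top, which is 10 mm above this floor.
- holder_mid (a point): Blue dish holder, its centre half-way up. Stepped metal ring, 22 mm high, 120 g: flange 66 mm diameter, 6 mm high, bevelled foot; above it the neck, 48 mm diameter, by which it is held. Round recess in its top, 41 mm diameter, 6 mm deep, for the dish. Stands upright on the tray. Seated, this point is 11 mm above the chamber floor. z: up its axis.
- dish_mid (a point): Black dish, its centre half-way up. Open, round, 36 mm outer and 32 mm inner diameter, 16 mm high, floor 2 mm, bevelled foot, 20 g. Stands upright on the tray. Seated in the holder's recess its upper 10 mm stand proud, so hold it with the fingertips no lower than 7 mm above its underside; this point is then 24 mm above the chamber floor. z: up its axis.
- insert_mid (a point): Yellow culture insert, its centre half-way up. Upright cup, 22 mm high, 12 g: body 24 mm diameter, upper rim 28 mm diameter and 8 mm high. Seated on the dish's floor its upper 8 mm stand above the dish's edge, so hold it by the rim, fingertips no lower than 15 mm above its underside; this point is then 29 mm above the chamber floor. z: up its axis.
- cover_knob (a point): Centre of the red knob on the clear cover: 22 mm diameter, 24 mm high, on the cover's axis. Cover: clear bell with grey edges, open below, 106 mm outer, 98 mm inner diameter, flat top 56 mm and knob's top 80 mm above its foot, 220 g. Upright on the tray. Seated, its foot is on the chamber floor between collar and rim, this point 68 mm above the floor; the parts inside reach 40 mm. z: up.
- vial_mid (a point): Amber glass vial with white cap, 18 mm diameter, 36 mm high; this point is half-way up. It stands in the middle of the tray, among the parts; not to be knocked over or shifted. z: up its axis.
- tray: Green instrument tray, 310 x 270 mm, fixed; origin at the centre of its underside, on the bench. Its floor, on which the four parts and the vial stand, is 3 mm above the bench; its edge is 11 mm high. Steel forceps lie along one edge.

How it is judged:
By the outcome, as a careful person would: the job done as asked, in the order asked, and still so for the second after the job is handed in, with the robot touching nothing.
It also fails if it takes over 115 s, if anything falls off the work surface, if the arm or the gripper's body presses on something with over 40 N, if the wrist force passes 120 N, or if a joint passes its speed limit or range.

## Working session

There is one attempt and no reset: what is moved stays moved. The work goes in short steps, Python scripts to look and compute and a shell command to move; the robot and the scene stay as the last step left them, time stands still between calls to the robot, and variables do not carry over. Pictures are saved under pics/ and viewed, and the job is handed in when it is done.

```bash
mkdir -p pics; python3 - <<'E'
from rig import r,get_image,order
import cv2,numpy as np
s=r.get_state();print(s)
for n in ("scene","top"):
    d=get_image(n);cv2.imwrite(f"pics/{n}0.png",d["pixels"][:,:,::-1]);print(n,d["camera_matrix"],d["pose"],(d["depth"]>0).mean())
    np.savez(f"pics/{n}0.npz",**d)
E
```

```text
{'t': 0.0, 'joint_pos': array([-1.54978376e+00,  2.59356790e-01,  1.53605563e+00,  2.83762131e-06,
        1.34797763e+00, -2.02780341e-01]), 'joint_velocities': array([-0.00086684, -0.00131712,  0.00012201, -0.00141285, -0.00101722,
        0.00056176]), 'joint_efforts': array([ 7.67118599e-04, -4.46021926e+01, -2.90563416e+01, -4.97073434e-04,
        1.17464646e-02,  1.19071566e-05]), 'ee_pos': array([ 122.0848161 , -535.76093264,  230.47827147]), 'eef_rot': array([-8.94865141e-04,  9.93745755e-01,  1.11662737e-01,  8.29426726e-05]), 'wrist_force': array([-0.36635569, -0.58509092,  0.194737  ]), 'torque': array([ 0.02406738, -0.01075711, -0.041992  ]), 'width': 85.59037020855007}
scene [[540.22320518   0.         285.47404969]
 [  0.         540.22320518 203.82478405]
 [  0.           0.           1.        ]] [[-5.34631500e-01  5.78375266e-01 -6.16158430e-01  1.14486696e+03]
 [ 8.45073204e-01  3.69796303e-01 -3.86137247e-01  3.98247166e+02]
 [ 4.52087649e-03 -7.27140115e-01 -6.86474191e-01  7.73680040e+02]
 [ 0.00000000e+00  0.00000000e+00  0.00000000e+00  1.00000000e+00]] 0.9959013605442177
top [[391.74045828   0.         287.04020636]
 [  0.         391.74045828 204.35925394]
 [  0.           0.           1.        ]] [[ 1.97807345e-02 -9.80921877e-01  1.93393367e-01  3.47135578e+02]
 [-9.99235647e-01 -2.59193361e-02 -2.92627863e-02  1.69835365e+01]
 [ 3.37171350e-02 -1.92666707e-01 -9.80684809e-01  9.24517388e+02]
 [ 0.00000000e+00  0.00000000e+00  0.00000000e+00  1.00000000e+00]] 0.9960501700680272
```

View pics/scene0.png

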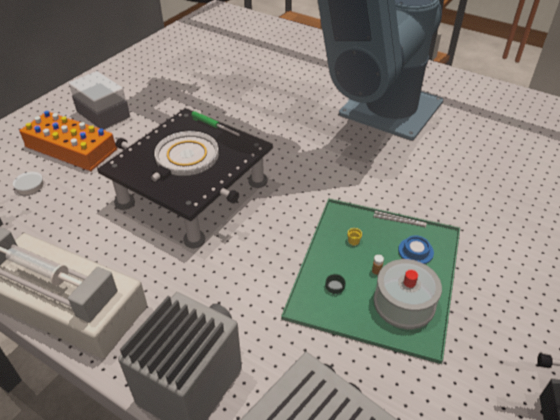

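View pics/top0.png

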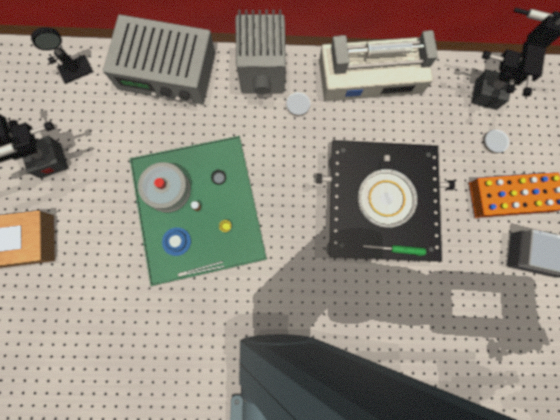

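The scene picture shows the tray with insert (355,237), holder (416,249), vial (378,263), dish (335,285) and cover with its red knob (410,278); the chamber is at (187,153). In the top view these are insert (226,226), holder (176,242), vial (196,206), dish (219,178), knob (160,183) and chamber (387,198).

```bash
python3 - <<'E'
import cv2,numpy as np
for n,(a,b,c,d) in {"scene_tray":(280,190,470,360),"top_tray":(120,130,280,290),"scene_st":(90,100,290,250),"top_st":(310,130,460,270)}.items():
    im=cv2.imread(f"pics/{n.split('_')[0]}0.png")[b:d,a:c]
    f=min(800/(c-a),600/(d-b));cv2.imwrite(f"pics/z_{n}.png",cv2.resize(im,None,fx=f*.99,fy=f*.99,interpolation=cv2.INTER_CUBIC));print(n,f*.99)
E
```

```text
scene_tray 3.4941176470588236
top_tray 3.7125
scene_st 3.96
top_st 4.242857142857143
```

View pics/z_scene_tray.png

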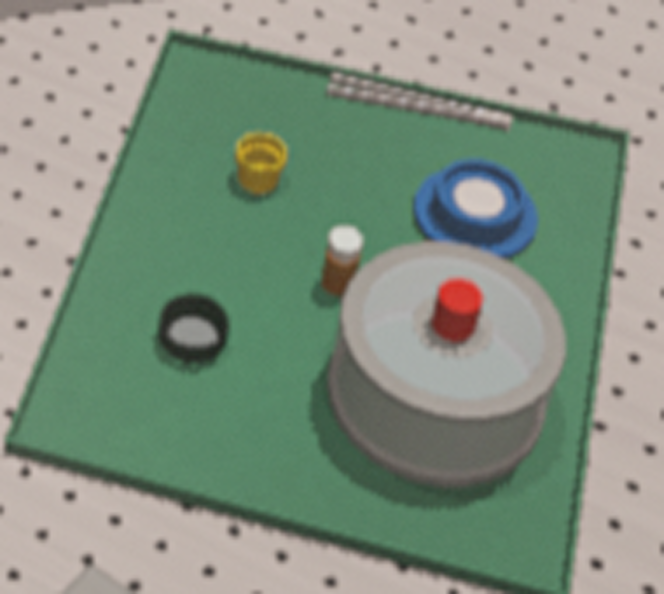

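View pics/z_top_tray.png

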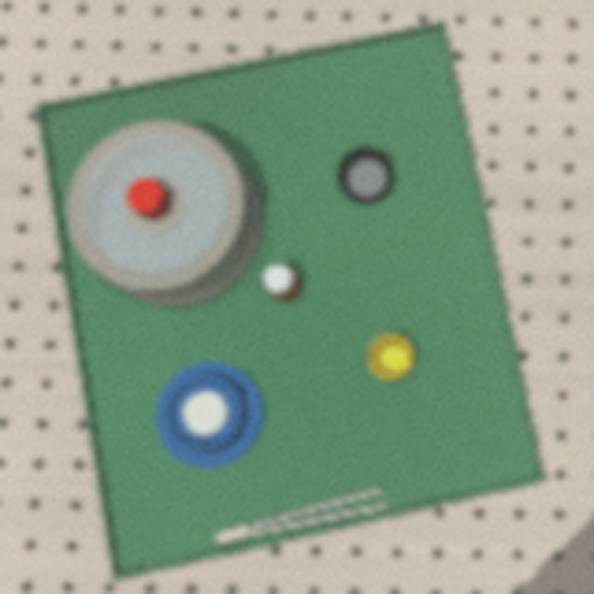

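View pics/z_top_st.png

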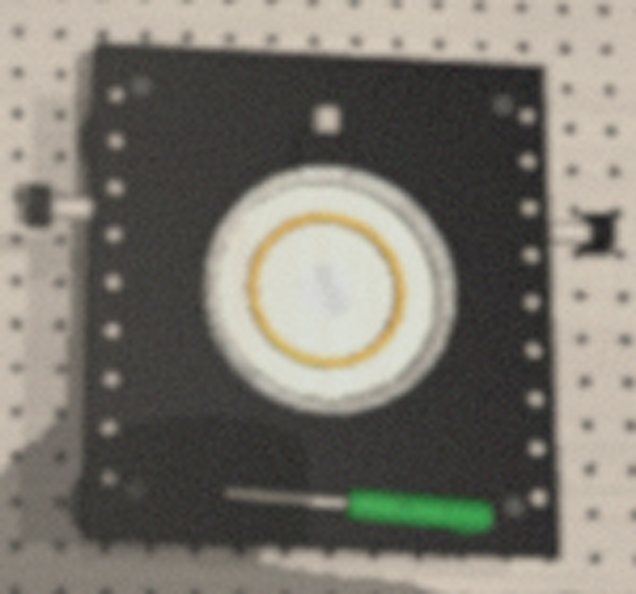

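View pics/z_scene_st.png

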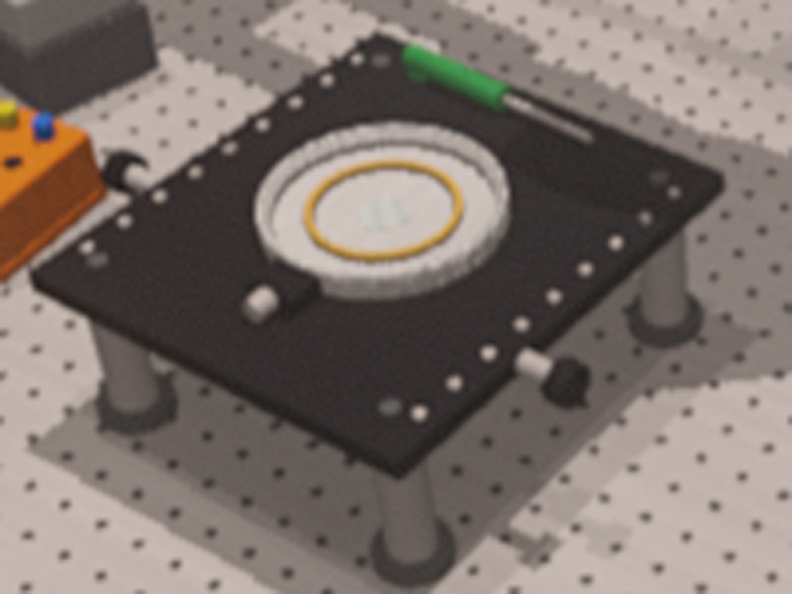

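```bash
cat > h.py <<'E'
import cv2,numpy as np
def load(n):return dict(np.load(n))
def ray(d,uv):
    K,P=d["camera_matrix"],d["pose"];q=np.linalg.inv(K)@np.array([uv[0],uv[1],1.]);v=P[:3,:3]@q
    o=P[:3,3].copy(); 
    if abs(o).max()<20:o=o*1000
    return o,v/np.linalg.norm(v)
def tri(r1,r2):
    A=np.array([r1[1],-r2[1]]).T;b=r2[0]-r1[0];t=np.linalg.lstsq(A,b,rcond=None)[0]
    p,q=r1[0]+t[0]*r1[1],r2[0]+t[1]*r2[1];return (p+q)/2,np.linalg.norm(p-q)
def plane(r,z):o,v=r;return o+v*(z-o[2])/v[2]
def cloud(d):
    K=d["camera_matrix"];P=d["pose"].copy()
    if abs(P[:3,3]).max()<20:P[:3,3]*=1000
    h,w=d["depth"].shape;u,v=np.meshgrid(np.arange(w),np.arange(h));z=d["depth"].astype(float)
    c=np.stack([(u-K[0,2])/K[0,0]*z,(v-K[1,2])/K[1,1]*z,z],-1);return c@P[:3,:3].T+P[:3,3]
def mask(d,name,box=None):
    hsv=cv2.cvtColor(d["pixels"],cv2.COLOR_RGB2HSV);H,S,V=cv2.split(hsv)
    m={"red":((H<6)|(H>174))&(S>150)&(V>90),"blue":(H>100)&(H<118)&(S>110)&(V>50),
       "yellow":(H>15)&(H<34)&(S>120)&(V>60),"black":(V<75)&(S<110),"white":(S<60)&(V>170),
       "amber":(H<16)&(S>90)&(V>50),"green":(H>60)&(H<88)&(S>70)}[name]
    m=m.astype(np.uint8)
    if box is not None:
        z=np.zeros_like(m);a,b,c,e=box;z[b:e,a:c]=1;m&=z
    n,l,st,c=cv2.connectedComponentsWithStats(m)
    if n<2:return None
    i=1+st[1:,4].argmax();return (l==i)
def outer(m):
    c=max(cv2.findContours(m.astype(np.uint8),cv2.RETR_EXTERNAL,cv2.CHAIN_APPROX_NONE)[0],key=cv2.contourArea)
    return cv2.convexHull(c)
E
python3 - <<'E'
from h import *
np.set_printoptions(precision=1,suppress=True)
S,T=load("pics/scene0.npz"),load("pics/top0.npz")
B={"knob":("red",(390,260,430,300),(145,170,175,195)),"holder":("blue",(395,230,440,265),(155,225,200,260)),
"insert":("yellow",(340,222,370,250),(215,215,240,240)),"dish":("black",(320,270,350,297),(208,168,230,188)),
"collar":("yellow",(150,130,220,180),(360,175,415,222)),"vialcap":("white",(370,250,386,267),(188,198,203,213)),
"vial":("amber",(368,250,388,280),(188,198,210,218))}
CS,CT=cloud(S),cloud(T)
for k,(c,bs,bt) in B.items():
    ms,mt=mask(S,c,bs),mask(T,c,bt)
    cen=[np.array([np.nonzero(m)[1].mean(),np.nonzero(m)[0].mean()]) for m in (ms,mt)]
    p,e=tri(ray(S,cen[0]),ray(T,cen[1]))
    el=[cv2.fitEllipse(outer(m)) for m in (ms,mt)]
    p2,e2=tri(ray(S,el[0][0]),ray(T,el[1][0]))
    print(k,ms.sum(),mt.sum(),"cen",p,round(e,1),"ell",p2,round(e2,1),"axes",el[0][1],el[1][1])
    for nm,C,m in (("S",CS,ms),("T",CT,mt)):
        q=C[m];print("   ",nm,"med",np.median(q,0),"z5-95",np.percentile(q[:,2],[5,50,95]),"xy ext",np.percentile(q[:,0],[1,99]),np.percentile(q[:,1],[1,99]))
for n,C in (("S",CS),("T",CT)):
    print(n,"bench/tray z",[C[y,x] for y,x in (((300,300),(300,400)) if n=="S" else ((260,200),(300,200)))])
E
```

```text
knob 170 61 cen [556.6 274.6  74.7] 2.0 ell [556.6 274.3  74.8] 2.4 axes (13.132200241088867, 16.78577995300293) (8.07004451751709, 8.785001754760742)
    S med [561.9 274.5  81.6] z5-95 [64.7 81.6 85.1] xy ext [547.7 566.9] [265.1 282.9]
    T med [553.6 272.6  83.5] z5-95 [81.3 83.5 85.4] xy ext [546. 562.] [264.1 281.4]
holder 435 452 cen [433.1 243.6  11.8] 1.1 ell [433.8 244.5  10.4] 0.6 axes (27.321773529052734, 34.82024002075195) (26.88741683959961, 28.19028091430664)
    S med [438.2 244.   18.6] z5-95 [ 7.4 18.6 26.1] xy ext [410.8 461.1] [213.2 275.2]
    T med [432.4 239.4  12.1] z5-95 [ 7.8 12.1 26.2] xy ext [404.3 464.5] [214.8 274.7]
insert 194 112 cen [472.1 132.8  19.5] 1.0 ell [472.3 133.   19.8] 1.1 axes (14.424614906311035, 17.259092330932617) (11.441089630126953, 11.94739055633545)
    S med [468.7 131.4  17.4] z5-95 [ 5.6 17.4 26.1] xy ext [455.7 530.9] [119.  163.1]
    T med [472.9 134.3   8.4] z5-95 [ 3.   8.4 26.8] xy ext [458.1 483.8] [120.4 147. ]
dish 197 26 cen [596.7 158.2  23.7] 0.3 ell [591.2 155.8  14.9] 0.5 axes (19.6213321685791, 19.825090408325195) (11.877885818481445, 12.753087043762207)
    S med [586.  154.2  12.2] z5-95 [ 5.1 12.2 19.2] xy ext [571.6 607. ] [138.  171.9]
    T med [601.6 161.7  13.9] z5-95 [ 7.6 13.9 17.8] xy ext [586.  605.5] [143.4 170.3]Traceback (most recent call last):
  File "<stdin>", line 13, in <module>
cv2.error: OpenCV(4.12.0) /io/opencv/modules/imgproc/src/shapedescr.cpp:361: error: (-201:Incorrect size of input array) There should be at least 5 points to fit the ellipse in function 'fitEllipseNoDirect'
```

```bash
cat >> h.py <<'E'
def planefit(d,m,z):
    pts=outer(m)[:,0,:].astype(float)
    q=np.array([plane(ray(d,p),z)[:2] for p in pts])
    x,y=q.T;s=np.linalg.lstsq(np.c_[2*x,2*y,np.ones(len(x))],x*x+y*y,rcond=None)[0]
    return s[:2],2*np.sqrt(s[2]+s[0]**2+s[1]**2),(q.min(0)+q.max(0))/2,np.ptp(q,axis=0)
def nong(d,box):
    hsv=cv2.cvtColor(d["pixels"],cv2.COLOR_RGB2HSV);H,S,V=cv2.split(hsv)
    m=(~((H>55)&(H<95)&(S>60))).astype(np.uint8);z=np.zeros_like(m);a,b,c,e=box;z[b:e,a:c]=1;m&=z
    n,l,st,c=cv2.connectedComponentsWithStats(m);return l==1+st[1:,4].argmax()
E
python3 - <<'E'
from h import *
np.set_printoptions(precision=1,suppress=True)
S,T=load("pics/scene0.npz"),load("pics/top0.npz");CS,CT=cloud(S),cloud(T)
def show(k,d,m,z):
    r=planefit(d,m,z);print(k,m.sum(),"z",z,"circ",r[0],"D %.1f"%r[1],"bb",r[2],r[3])
show("holder T flange",T,mask(T,"blue",(155,225,200,260)),8)
show("holder S flange",S,mask(S,"blue",(395,230,440,265)),8)
show("insert T rim",T,nong(T,(215,215,240,240)),25)
show("dish T rim",T,nong(T,(208,166,230,190)),19)
show("dish S",S,nong(S,(320,268,350,300)),19)
show("vial T",T,nong(T,(189,196,206,216)),39)
show("knob T",T,mask(T,"red",(145,170,175,195)),83)
def hm(d,lo,hi,box):
    C=cloud(d);m=((C[...,2]>lo)&(C[...,2]<hi)).astype(np.uint8);z=np.zeros_like(m);a,b,c,e=box;z[b:e,a:c]=1;return (m&z)>0
bt={"knobtop":(76,95,(145,170,175,195)),"covertop":(52,66,(125,150,200,220)),"holder":(20,30,(155,225,200,260)),"insert":(18,30,(215,215,240,240)),"dish":(13,25,(205,165,232,190)),"vial":(30,45,(186,195,206,216)),"rim":(111,120,(350,160,425,235))}
bs={"knobtop":(76,95,(390,260,430,300)),"covertop":(52,66,(365,240,450,320)),"holder":(20,30,(395,230,440,265)),"insert":(18,30,(340,222,370,250)),"dish":(13,25,(320,270,350,297)),"vial":(32,45,(368,250,388,275)),"rim":(111,120,(145,125,230,180))}
for k in bt:
    for nm,d,b in (("T",T,bt),("S",S,bs)):
        lo,hi,bx=b[k];m=hm(d,lo,hi,bx);q=cloud(d)[m]
        if len(q)<5:print(k,nm,"none");continue
        c,R=cv2.minEnclosingCircle(q[:,:2].astype(np.float32))
        print(k,nm,len(q),"mean",q.mean(0),"medz %.1f"%np.median(q[:,2]),"bb",(np.percentile(q[:,:2],1,0)+np.percentile(q[:,:2],99,0))/2,"mec",np.array(c),"D %.1f"%(2*R))
# collar by hue
for nm,d,bx in (("T",T,(360,172,415,225)),("S",S,(160,135,215,172))):
    hsv=cv2.cvtColor(d["pixels"],cv2.COLOR_RGB2HSV);H,Sa,V=cv2.split(hsv);a,b,c,e=bx
    m=((H>12)&(H<32)&(Sa>70));z=np.zeros(m.shape,bool);z[b:e,a:c]=1;m&=z
    show("collar "+nm,d,m,109);q=cloud(d)[m];print("  cloud",q.mean(0),np.median(q[:,2]))
    print(plane(ray(d,cv2.fitEllipse(outer(m))[0]),109))
for nm,d,bx in (("T",T,(350,160,425,235)),):
    hsv=cv2.cvtColor(d["pixels"],cv2.COLOR_RGB2HSV);H,Sa,V=cv2.split(hsv);a,b,c,e=bx
    m=(V>95);z=np.zeros(m.shape,bool);z[b:e,a:c]=1;m&=z
    m=cv2.morphologyEx(m.astype(np.uint8),cv2.MORPH_OPEN,np.ones((5,5)))>0
    show("rim",d,m,112)
show("vial body box",S,nong(S,(368,250,388,280)),20)
# floors
for nm,C,pts in (("T",CT,[(205,240),(385,198)]),("S",CS,[(330,320),(187,153)])):
    for u,v in pts: print(nm,np.median(C[v-4:v+5,u-4:u+5].reshape(-1,3),0))
E
```

```text
holder T flange 452 z 8 circ [434.1 245.3] D 63.6 bb [434.6 244.8] [60.8 63. ]
holder S flange 435 z 8 circ [430.4 243. ] D 66.9 bb [428.6 244.1] [68.1 64.4]
insert T rim 160 z 25 circ [471.1 132.6] D 32.1 bb [471.2 133.3] [30.5 30.3]
dish T rim 161 z 19 circ [588.1 154.9] D 33.9 bb [588.8 154.3] [32.2 31.2]
dish S 295 z 19 circ [594.3 155.5] D 38.6 bb [593.4 155.9] [41.7 35.4]
vial T 94 z 39 circ [513.5 200.3] D 24.7 bb [513.6 200.8] [25.4 23.6]
knob T 61 z 83 circ [554.1 272.9] D 18.6 bb [553.4 273.3] [18.1 17.9]
knobtop T 83 mean [554.5 272.8  82.9] medz 83.3 bb [555.1 272.9] mec [555.1 273.3] D 21.7
knobtop S 137 mean [557.3 273.5  82.3] medz 82.9 bb [555.7 273.5] mec [555.4 273. ] D 24.6
covertop T 1628 mean [553.9 272.5  59.6] medz 59.7 bb [554.4 272.6] mec [555.5 273.8] D 106.8
covertop S 2462 mean [560.2 274.9  59.5] medz 59.7 bb [556.4 273.6] mec [554.9 272.9] D 108.5
holder T 202 mean [434.1 244.3  23.2] medz 23.0 bb [433.  243.7] mec [434.3 244. ] D 48.9
holder S 281 mean [432.8 244.4  23. ] medz 22.6 bb [433.9 244.5] mec [433.6 244. ] D 49.9
insert T 42 mean [472.  132.6 
[... 536 characters left out ...]
edz 113.2 bb [ 538.8 -222.3] mec [ 539.3 -220.7] D 146.6
rim S 544 mean [ 540.6 -227.2  113.3] medz 113.0 bb [ 541.5 -223. ] mec [ 522.3 -209.6] D 201.5
collar T 263 z 109 circ [ 528.1 -221. ] D 80.1 bb [ 527.9 -220.9] [79.4 80.3]
  cloud [ 528.  -221.   109.1] 109.23368723887779
[ 527.7 -221.   109. ]
collar S 255 z 109 circ [ 528.1 -221.8] D 81.5 bb [ 528.2 -221.9] [80.9 80.6]
  cloud [ 531.3 -218.7  111.5] 109.06961923967151
[ 529. -221.  109.]
rim 2804 z 112 circ [ 528.1 -221.3] D 129.7 bb [ 527.9 -222.3] [127.6 127.9]
vial body box 321 z 20 circ [514.1 209.4] D 52.3 bb [516.8 207.8] [56.6 43.9]
T [438.8 179.7   3.6]
T [ 528.1 -218.3  105.4]
S [655.5 182.2   3.7]
S [ 526.1 -222.   105.5]
```

```bash
cat > go.py <<'E'
import sys,numpy as np
from scipy.spatial.transform import Rotation as Ro
from rig import r
s=r.get_state();q=s["eef_rot"];R0=Ro.from_quat([q[1],q[2],q[3],q[0]])
np.set_printoptions(precision=4,suppress=True)
print("t %.2f"%s["t"],"tcp",s["ee_pos"].round(1),"w %.1f"%s["width"],"F",s["wrist_force"].round(1),"j",s["joint_pos"].round(2))
T=Ro.from_matrix(np.array([[1,0,0],[0,-1,0],[0,0,-1.]]).T)
dr=(R0.inv()*T).as_rotvec()
for a in sys.argv[1:]:
    p=np.array([float(v) for v in a.split(",")])
    print("to",p,"offset",R0.inv().apply(p-s["ee_pos"])/1000,"dr",dr)
E
python3 go.py 480,-200,240 434,244,200 434,244,60
```

```text
t 0.10 tcp [ 122.1 -535.8  230.6] w 85.1 F [0.5 0.1 0. ] j [-1.55  0.26  1.54  0.    1.35 -0.2 ]
to [ 480. -200.  240.] offset [ 0.4235 -0.248  -0.0089] dr [-0.0016 -0.0001  0.2238]
to [434. 244. 200.] offset [ 0.4772 -0.6911  0.0318] dr [-0.0016 -0.0001  0.2238]
to [434. 244.  60.] offset [ 0.4772 -0.6908  0.1718] dr [-0.0016 -0.0001  0.2238]
```

```bash
python3 -m crank '[{"offset":[0.06,-0.035,0],"dr":[0,0,0.03],"gripper":90},{"offset":[0.12,-0.07,0],"dr":[0,0,0.06],"gripper":90},{"offset":[0.18,-0.105,0],"dr":[0,0,0.09],"gripper":90},{"offset":[0.24,-0.14,0],"dr":[0,0,0.12],"gripper":90},{"offset":[0.29,-0.175,0],"dr":[0,0,0.15],"gripper":90},{"offset":[0.34,-0.205,0],"dr":[0,0,0.18],"gripper":90},{"offset":[0.39,-0.23,0],"dr":[0,0,0.21],"gripper":90},{"offset":[0.424,-0.248,-0.009],"dr":[-0.002,0,0.224],"gripper":90}]' 40; python3 go.py 434,244,150 434,244,60
```

```text
t: 1.1
ee_pos: [481.3, -197.7, 239.3]
eef_rot: [-0.0, 1.0, -0.0, -0.001]
wrist_force: [0.5, -0.7, 0.7]
width: 76.9
t 1.10 tcp [ 481.3 -197.7  239.3] w 76.9 F [ 0.5 -0.7  0.7] j [-0.6   0.2   1.59 -0.    1.35  0.97]
to [434. 244. 150.] offset [-0.0472 -0.4416  0.0897] dr [-0.0008  0.0014 -0.0001]
to [434. 244.  60.] offset [-0.0471 -0.4415  0.1797] dr [-0.0008  0.0014 -0.0001]
```

```bash
python3 -m crank '[{"offset":[-0.006,-0.055,0.01],"dr":[0,0,0],"gripper":90},{"offset":[-0.012,-0.115,0.02],"dr":[0,0,0],"gripper":90},{"offset":[-0.018,-0.175,0.03],"dr":[0,0,0],"gripper":90},{"offset":[-0.025,-0.235,0.045],"dr":[0,0,0],"gripper":90},{"offset":[-0.032,-0.295,0.06],"dr":[0,0,0],"gripper":90},{"offset":[-0.038,-0.35,0.075],"dr":[0,0,0],"gripper":90},{"offset":[-0.043,-0.4,0.085],"dr":[0,0,0],"gripper":90},{"offset":[-0.047,-0.441,0.09],"dr":[-0.001,0.001,0],"gripper":90}]'; python3 go.py 434,244.2,70
python3 - <<'E'
from rig import get_image
import cv2,numpy as np
for n in ("scene","top"):
    d=get_image(n);np.savez(f"pics/{n}1.npz",**d);cv2.imwrite(f"pics/{n}1.png",cv2.resize(d["pixels"][120:420,100:500,::-1],None,fx=2,fy=2))
E
```

```text
t: 2.1
ee_pos: [433.1, 245.2, 148.8]
eef_rot: [0.0, 1.0, 0.0, -0.001]
wrist_force: [0.1, -0.1, 0.0]
width: 77.0
t 2.10 tcp [433.1 245.2 148.8] w 77.0 F [ 0.1 -0.1  0. ] j [ 0.29  0.24  1.78 -0.    1.13  1.86]
to [434.  244.2  70. ] offset [0.0011 0.001  0.0788] dr [0.0006 0.0019 0.001 ]
```

View pics/scene1.png

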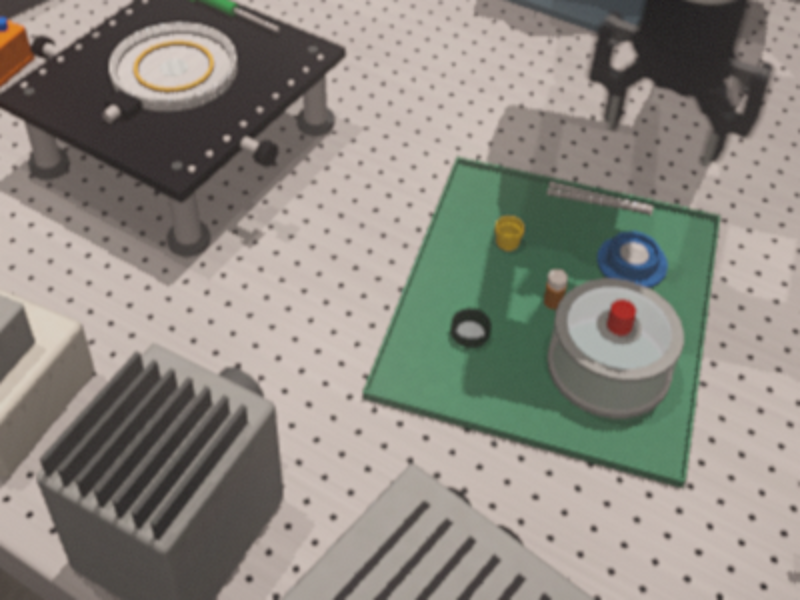

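View pics/top1.png

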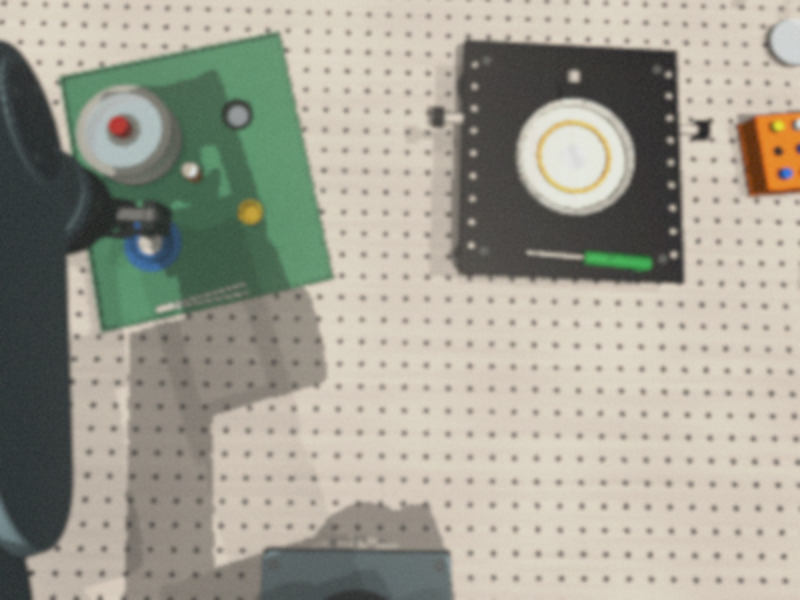

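Scene view 1 shows both fingertips, at about (406,182) and (456,199) in the full image, above the holder (416,249). I'll check those tip positions against the TCP reading.

```bash
python3 - <<'E'
from h import *
np.set_printoptions(precision=1,suppress=True)
S=load("pics/scene1.npz");C=cloud(S)
m=(C[...,2]>140)&(C[...,2]<185)&(C[...,0]>350)&(C[...,0]<520)&(C[...,1]>100)&(C[...,1]<400)
q=C[m];print(len(q),"zmin",np.percentile(q[:,2],[1,3,10]))
for lo,hi in ((100,244),(244,400)):
    a=q[(q[:,1]>lo)&(q[:,1]<hi)];b=a[a[:,2]<a[:,2].min()+14];print(len(a),"lowest",a[:,2].min(),"x",np.percentile(b[:,0],[5,50,95]),"y",np.percentile(b[:,1],[5,50,95]))
T=load("pics/top1.npz");C=cloud(T)
q=C[120:300,100:260].reshape(-1,3);q=q[(q[:,2]>140)&(q[:,2]<200)];print("top",len(q),q.min(0),q.max(0))
E
```

```text
203 zmin [160.3 161.6 164.8]
106 lowest 160.21075114383382 x [424.8 441.2 445.2] y [194.5 204.3 206.2]
97 lowest 159.63353891181953 x [438.8 443.1 445.6] y [283.3 289.2 296. ]
top 10 [422.7 203.1 160.4] [426.8 209.4 184. ]
```

```bash
python3 -m crank '[{"offset":[0.001,0.001,0.03],"dr":[0,0.001,0],"gripper":90},{"offset":[0.001,0.001,0.06],"dr":[0,0.002,0],"gripper":90},{"offset":[0.001,0.001,0.09],"dr":[0,0.002,0],"gripper":90},{"offset":[0.001,0.001,0.11],"dr":[0,0.002,0],"gripper":90},{"offset":[0.001,0.001,0.125],"dr":[0,0.002,0],"gripper":90},{"offset":[0.001,0.001,0.135],"dr":[0,0.002,0],"gripper":90},{"offset":[0.001,0.001,0.139],"dr":[0,0.002,0],"gripper":90},{"offset":[0.001,0.001,0.139],"dr":[0,0.002,0],"gripper":90}]' ; python3 go.py 434,244.2,9.5
```

```text
t: 3.2
ee_pos: [433.6, 245.7, 9.9]
eef_rot: [-0.0, 1.0, 0.002, 0.0]
wrist_force: [-0.1, 0.1, 0.7]
width: 76.7
t 3.20 tcp [433.6 245.7   9.9] w 76.7 F [-0.1  0.1  0.7] j [0.29 0.44 1.92 0.   0.79 1.86]
to [434.  244.2   9.5] offset [0.0004 0.0015 0.0004] dr [-0.0005 -0.0001  0.0041]
```

```bash
python3 -m crank '[{"offset":[0,0.0015,0],"dr":[0,0,0.004],"gripper":90},{"offset":[0,0.0015,0],"dr":[0,0,0.004],"gripper":75},{"offset":[0,0.0015,0],"dr":[0,0,0.004],"gripper":60},{"offset":[0,0.0015,0],"dr":[0,0,0.004],"gripper":50},{"offset":[0,0.0015,0],"dr":[0,0,0.004],"gripper":45},{"offset":[0,0.0015,0],"dr":[0,0,0.004],"gripper":45},{"offset":[0,0.0015,0],"dr":[0,0,0.004],"gripper":45},{"offset":[0,0.0015,0],"dr":[0,0,0.004],"gripper":45}]' 50; python3 go.py 434,244.2,150
```

```text
t: 4.2
ee_pos: [433.9, 244.3, 10.6]
eef_rot: [-0.0, 1.0, 0.0, 0.0]
wrist_force: [-1.4, -0.4, 6.5]
width: 45.7
t 4.20 tcp [433.9 244.3  10.6] w 45.7 F [-1.4 -0.4  6.5] j [0.29 0.43 1.92 0.   0.79 1.86]
to [434.  244.2 150. ] offset [ 0.0002 -0.     -0.1394] dr [-0.0007 -0.0008  0.0003]
```

```bash
python3 -m crank '[{"offset":[0,0,-0.003],"dr":[0,0,0],"gripper":45},{"offset":[0,0,-0.01],"dr":[0,0,0],"gripper":45},{"offset":[0,0,-0.025],"dr":[0,0,0],"gripper":45},{"offset":[0,0,-0.05],"dr":[0,0,0],"gripper":45},{"offset":[0,0,-0.08],"dr":[0,0,0],"gripper":45},{"offset":[0,0,-0.11],"dr":[0,0,0],"gripper":45},{"offset":[0,0,-0.13],"dr":[0,0,0],"gripper":45},{"offset":[0,0,-0.14],"dr":[0,0,0],"gripper":45}]'; python3 go.py 528,-221.2,180
python3 - <<'E'
from rig import get_image
import cv2,numpy as np
for n in ("scene",):
    d=get_image(n);np.savez(f"pics/{n}2.npz",**d);cv2.imwrite(f"pics/{n}2.png",cv2.resize(d["pixels"][100:300,300:500,::-1],None,fx=3,fy=3))
E
```

```text
t: 5.2
ee_pos: [434.4, 244.4, 152.6]
eef_rot: [-0.001, 1.0, 0.0, 0.002]
wrist_force: [-0.2, -0.3, -1.8]
width: 45.8
t 5.20 tcp [434.4 244.4 152.6] w 45.8 F [-0.2 -0.3 -1.8] j [0.29 0.23 1.77 0.   1.13 1.86]
to [ 528.  -221.2  180. ] offset [ 0.0935  0.4656 -0.0277] dr [-0.0015 -0.0035  0.0004]
```

View pics/scene2.png

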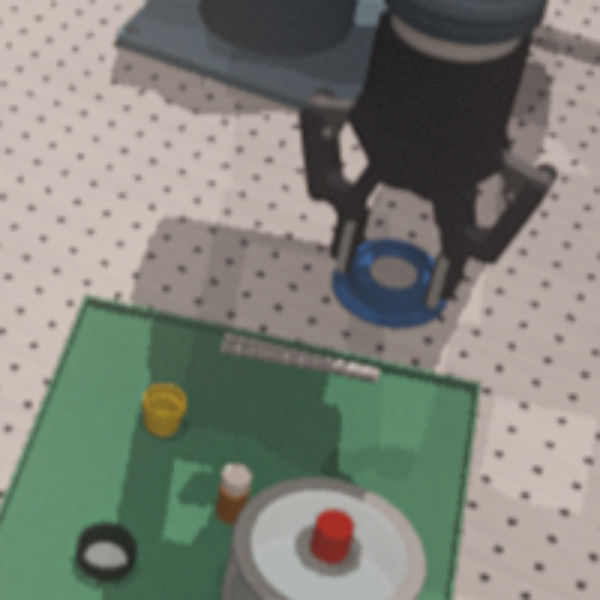

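The holder hangs level between the pads (crop 390,285), and the vial and other parts haven't moved.

```bash
python3 -m crank '[{"offset":[0.004,0.02,-0.01],"dr":[0,-0.001,0],"gripper":45},{"offset":[0.012,0.055,-0.02],"dr":[-0.001,-0.003,0],"gripper":45},{"offset":[0.02,0.095,-0.028],"dr":[-0.001,-0.003,0],"gripper":45},{"offset":[0.028,0.14,-0.028],"dr":[-0.001,-0.003,0],"gripper":45},{"offset":[0.037,0.185,-0.028],"dr":[-0.001,-0.003,0],"gripper":45},{"offset":[0.046,0.23,-0.028],"dr":[-0.001,-0.003,0],"gripper":45},{"offset":[0.055,0.275,-0.028],"dr":[-0.001,-0.003,0],"gripper":45},{"offset":[0.064,0.32,-0.028],"dr":[-0.001,-0.003,0],"gripper":45}]';  python3 go.py 528,-221.2,180
```

```text
t: 6.25
ee_pos: [498.3, -76.9, 180.2]
eef_rot: [-0.001, 1.0, 0.0, 0.0]
wrist_force: [0.9, -0.3, -0.6]
width: 45.7
t 6.25 tcp [498.3 -76.9 180.2] w 45.7 F [ 0.9 -0.3 -0.6] j [-0.38  0.22  1.72  0.    1.2   1.19]
to [ 528.  -221.2  180. ] offset [0.0296 0.1444 0.    ] dr [-0.0013 -0.      0.0003]
```

```bash
python3 -m crank '[{"offset":[0.006,0.03,0],"dr":[-0.001,0,0],"gripper":45},{"offset":[0.013,0.065,0],"dr":[-0.001,0,0],"gripper":45},{"offset":[0.02,0.1,0],"dr":[-0.001,0,0],"gripper":45},{"offset":[0.025,0.125,0],"dr":[-0.001,0,0],"gripper":45},{"offset":[0.028,0.138,0],"dr":[-0.001,0,0],"gripper":45},{"offset":[0.0296,0.1444,0.015],"dr":[-0.001,0,0],"gripper":45},{"offset":[0.0296,0.1444,0.025],"dr":[-0.001,0,0],"gripper":45},{"offset":[0.0296,0.1444,0.03],"dr":[-0.001,0,0],"gripper":45}]';  python3 go.py 528,-221.2,125
python3 - <<'E'
from rig import get_image
from h import *
np.set_printoptions(precision=1,suppress=True)
for n in ("scene","top"):
    d=get_image(n);np.savez(f"pics/{n}3.npz",**d);cv2.imwrite(f"pics/{n}3.png",cv2.resize(d["pixels"][100:260,100:300,::-1] if n=="scene" else d["pixels"][120:280,300:500,::-1],None,fx=4,fy=3.75))
    m=mask(d,"blue",(130,90,240,200) if n=="scene" else (330,140,440,250));C=cloud(d)[m];print(n,m.sum(),C.mean(0),C.min(0),C.max(0),planefit(d,m,148))
E
```

```text
t: 7.25
ee_pos: [527.2, -219.8, 148.6]
eef_rot: [-0.001, 1.0, 0.001, -0.001]
wrist_force: [-0.6, 0.5, -0.6]
width: 45.8
t 7.25 tcp [ 527.2 -219.8  148.6] w 45.8 F [-0.6  0.5 -0.6] j [-0.59  0.36  1.6   0.    1.18  0.98]
to [ 528.  -221.2  125. ] offset [0.0009 0.0014 0.0236] dr [-0.002   0.0021  0.0011]
scene 287 [ 540.6 -217.2  156. ] [ 506.  -250.2  144.7] [1144.9  398.2  773.7] (array([ 520.2, -224.2]), np.float64(73.54084908935063), array([ 524. , -224.4]), array([67.4, 70.8]))Traceback (most recent call last):
  File "<stdin>", line 6, in <module>
AttributeError: 'NoneType' object has no attribute 'sum'
```

View pics/scene3.png

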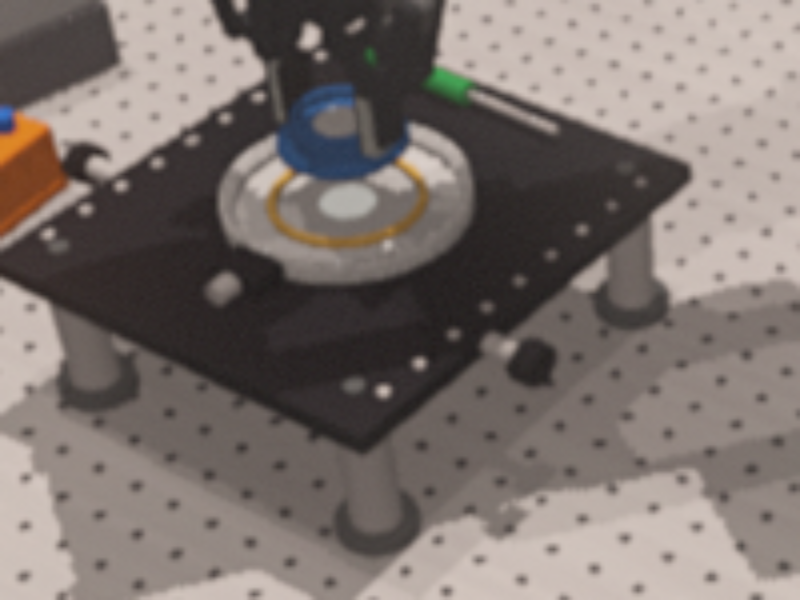

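View pics/top3.png

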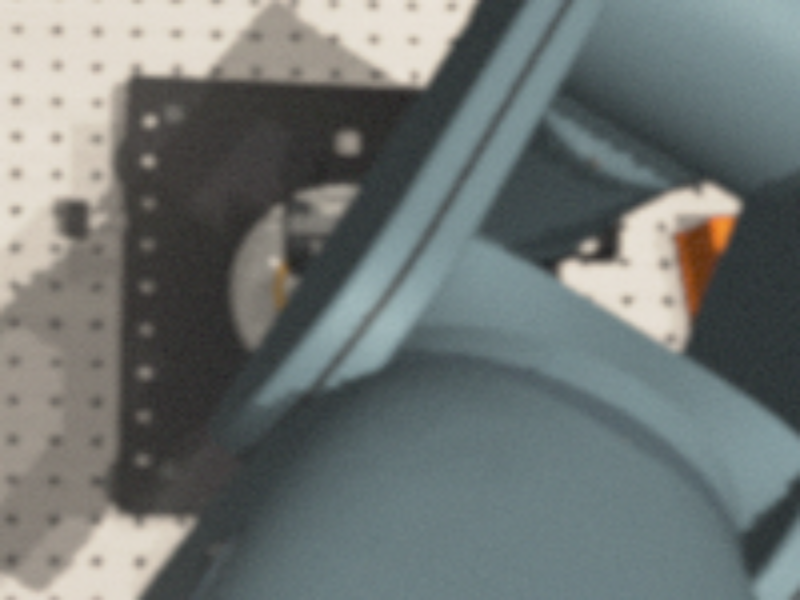

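Scene view: the holder (crop 345,130) hangs above the collar. The top view is blocked by the arm. I'll measure the in-hand centre from the scene depth.

```bash
python3 - <<'E'
from h import *
np.set_printoptions(precision=1,suppress=True)
d=load("pics/scene3.npz");m=mask(d,"blue",(130,90,240,200));C=cloud(d)[m];C=C[C[:,2]<200]
print(np.percentile(C,[0,2,50,98,100],axis=0))
a=C[C[:,2]<150]; 
# visible front arc of flange: circle fit with fixed R=33 on outermost points
from scipy.optimize import least_squares
ang=np.arctan2(a[:,1]+220,a[:,0]-527.5);print(len(a),np.degrees(ang.min()),np.degrees(ang.max()))
o=[a[(ang>t)&(ang<=t+.2)][np.argmax(np.hypot(*(a[(ang>t)&(ang<=t+.2)][:,:2]-[527.5,-220]).T))][:2] for t in np.arange(-3.1,3.1,.2) if ((ang>t)&(ang<=t+.2)).sum()>1]
o=np.array(o);f=least_squares(lambda p:np.hypot(*(o-p).T)-33,[527,-220],loss="soft_l1");print(f.x,f.fun)
E
```

```text
[[ 506.  -250.2  144.7]
 [ 508.4 -244.3  145.8]
 [ 544.  -219.3  152.5]
 [ 555.8 -190.5  164. ]
 [ 558.1 -188.8  165.6]]
121 -78.15712682895861 122.5022225107537
[ 524.4 -219.7] [-0.6 -2.2 -1.9 -0.7 -1.7  0.5 -0.   0.6  0.7  0.6  0.3  2.1 -0.  -2.5
 -3.6 -2.2 -3.9]
```

```bash
python3 -m crank '[{"offset":[0.001,0.0014,0.006],"dr":[-0.002,0.002,0.001],"gripper":45},{"offset":[0.001,0.0014,0.014],"dr":[-0.002,0.002,0.001],"gripper":45},{"offset":[0.001,0.0014,0.021],"dr":[-0.002,0.002,0.001],"gripper":45},{"offset":[0.001,0.0014,0.027],"dr":[-0.002,0.002,0.001],"gripper":45},{"offset":[0.001,0.0014,0.029],"dr":[-0.002,0.002,0.001],"gripper":45},{"offset":[0.001,0.0014,0.03],"dr":[-0.002,0.002,0.001],"gripper":45},{"offset":[0.001,0.0014,0.03],"dr":[-0.002,0.002,0.001],"gripper":45},{"offset":[0.001,0.0014,0.03],"dr":[-0.002,0.002,0.001],"gripper":45}]';  python3 go.py 528,-221.2,111.5
python3 - <<'E'
from rig import get_image
import cv2,numpy as np
d=get_image("scene");cv2.imwrite("pics/scene4.png",cv2.resize(d["pixels"][100:220,120:280,::-1],None,fx=5,fy=5,interpolation=cv2.INTER_CUBIC))
E
```

```text
t: 8.35
ee_pos: [528.6, -221.5, 119.4]
eef_rot: [0.0, 1.0, 0.0, 0.0]
wrist_force: [-0.9, 1.0, -0.9]
width: 45.8
t 8.35 tcp [ 528.6 -221.5  119.4] w 45.8 F [-0.9  1.  -0.9] j [-0.59  0.4   1.63 -0.    1.11  0.98]
to [ 528.  -221.2  111.5] offset [-0.0006 -0.0003  0.0079] dr [ 0.0008 -0.0009  0.0002]
```

View pics/scene4.png

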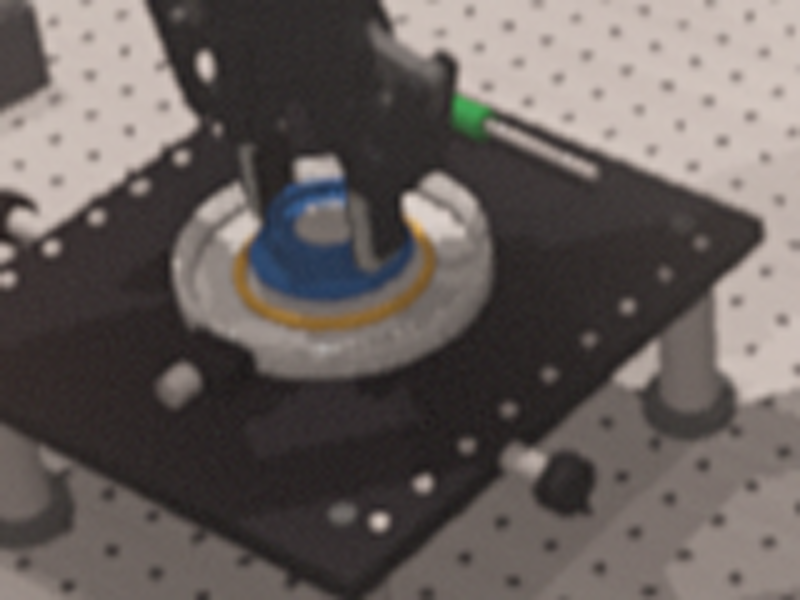

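The holder flange (crop x 248–416) sits inside the collar (235–437), roughly centred. I'll lower it now.

```bash
python3 -m crank '[{"offset":[-0.0008,-0.0007,0.001],"dr":[0.001,-0.001,0],"gripper":45},{"offset":[-0.0008,-0.0007,0.002],"dr":[0.001,-0.001,0],"gripper":45},{"offset":[-0.0008,-0.0007,0.003],"dr":[0.001,-0.001,0],"gripper":45},{"offset":[-0.0008,-0.0007,0.004],"dr":[0.001,-0.001,0],"gripper":45},{"offset":[-0.0008,-0.0007,0.005],"dr":[0.001,-0.001,0],"gripper":45},{"offset":[-0.0008,-0.0007,0.006],"dr":[0.001,-0.001,0],"gripper":45},{"offset":[-0.0008,-0.0007,0.007],"dr":[0.001,-0.001,0],"gripper":45},{"offset":[-0.0008,-0.0007,0.007],"dr":[0.001,-0.001,0],"gripper":45}]';  python3 go.py 528,-221.2,111
```

```text
t: 9.4
ee_pos: [527.7, -220.8, 112.2]
eef_rot: [-0.0, 1.0, 0.0, -0.0]
wrist_force: [-0.5, -0.9, -1.6]
width: 45.8
t 9.40 tcp [ 527.7 -220.8  112.2] w 45.8 F [-0.5 -0.9 -1.6] j [-0.59  0.4   1.64  0.    1.1   0.98]
to [ 528.  -221.2  111. ] offset [0.0003 0.0004 0.0012] dr [-0.0004  0.0004  0.0002]
```

```bash
python3 -m crank '[{"offset":[0,0,0.0005],"dr":[0,0,0],"gripper":45},{"offset":[0,0,0.001],"dr":[0,0,0],"gripper":45},{"offset":[0,0,0.0015],"dr":[0,0,0],"gripper":45},{"offset":[0,0,0.0015],"dr":[0,0,0],"gripper":50},{"offset":[0,0,0.0015],"dr":[0,0,0],"gripper":55},{"offset":[0,0,0.0015],"dr":[0,0,0],"gripper":60},{"offset":[0,0,0.0015],"dr":[0,0,0],"gripper":65},{"offset":[0,0,0.0015],"dr":[0,0,0],"gripper":70}]';  python3 go.py 528,-221.2,190
```

```text
t: 10.4
ee_pos: [527.6, -220.7, 110.4]
eef_rot: [-0.0, 1.0, 0.0, -0.0]
wrist_force: [-0.2, -0.4, 0.4]
width: 59.9
t 10.40 tcp [ 527.6 -220.7  110.4] w 59.9 F [-0.2 -0.4  0.4] j [-0.59  0.4   1.64  0.    1.1   0.98]
to [ 528.  -221.2  190. ] offset [ 0.0003  0.0004 -0.0796] dr [-0.0006  0.0006  0.0001]
```

```bash
python3 -m crank '[{"offset":[0,0,-0.005],"dr":[0,0,0],"gripper":75},{"offset":[0,0,-0.02],"dr":[0,0,0],"gripper":80},{"offset":[0,0,-0.04],"dr":[0,0,0],"gripper":80},{"offset":[0,-0.02,-0.065],"dr":[0,0,0],"gripper":80},{"offset":[0,-0.06,-0.08],"dr":[0,0,0],"gripper":70},{"offset":[0.005,-0.11,-0.085],"dr":[0,0,0],"gripper":70},{"offset":[0.01,-0.165,-0.085],"dr":[0,0,0],"gripper":70},{"offset":[0.015,-0.215,-0.085],"dr":[0,0,0],"gripper":70}]';  python3 go.py 589,154.7,130
python3 - <<'E'
from rig import get_image
from h import *
np.set_printoptions(precision=1,suppress=True)
for n in ("scene","top"):
    d=get_image(n);np.savez(f"pics/{n}5.npz",**d);cv2.imwrite(f"pics/{n}5.png",cv2.resize(d["pixels"][100:220,120:280,::-1] if n=="scene" else d["pixels"][140:260,310:470,::-1],None,fx=5,fy=5,interpolation=cv2.INTER_CUBIC))
    b=(150,125,225,185) if n=="scene" else (355,165,420,230)
    m=mask(d,"blue",b)
    if m is not None:
        C=cloud(d);q=C[m];print(n,m.sum(),"z pct",np.percentile(q[:,2],[5,25,50,75,95]),planefit(d,m,110))
        t=C[b[1]:b[3],b[0]:b[2]].reshape(-1,3);t=t[(t[:,2]>121)&(t[:,2]<132)];print(len(t),t.mean(0),cv2.minEnclosingCircle(t[:,:2].astype(np.float32)))
E
```

```text
t: 11.4
ee_pos: [543.0, -4.2, 197.2]
eef_rot: [-0.0, 1.0, 0.0, 0.001]
wrist_force: [1.7, -0.2, -0.1]
width: 59.8
t 11.40 tcp [543.   -4.2 197.2] w 59.8 F [ 1.7 -0.2 -0.1] j [-0.21  0.27  1.61  0.    1.26  1.36]
to [589.  154.7 130. ] offset [ 0.0459 -0.1588  0.0673] dr [-0.0002 -0.0017  0.    ]
scene 320 z pct [109.6 111.  113.3 122.4 127.2] (array([ 525.1, -224.4]), np.float64(66.89738508172346), array([ 525.5, -223.4]), array([67. , 66.4]))
266 [ 527.4 -221.2  124.2] ((527.1652221679688, -220.64756774902344), 25.337432861328125)
top 453 z pct [109.2 111.5 119.4 124.2 127.9] (array([ 528.6, -219.7]), np.float64(60.4558277874812), array([ 528.6, -219.6]), array([59.6, 60.7]))
297 [ 527.4 -220.8  123.9] ((527.66552734375, -220.36521911621094), 23.938173294067383)
```

View pics/scene5.png

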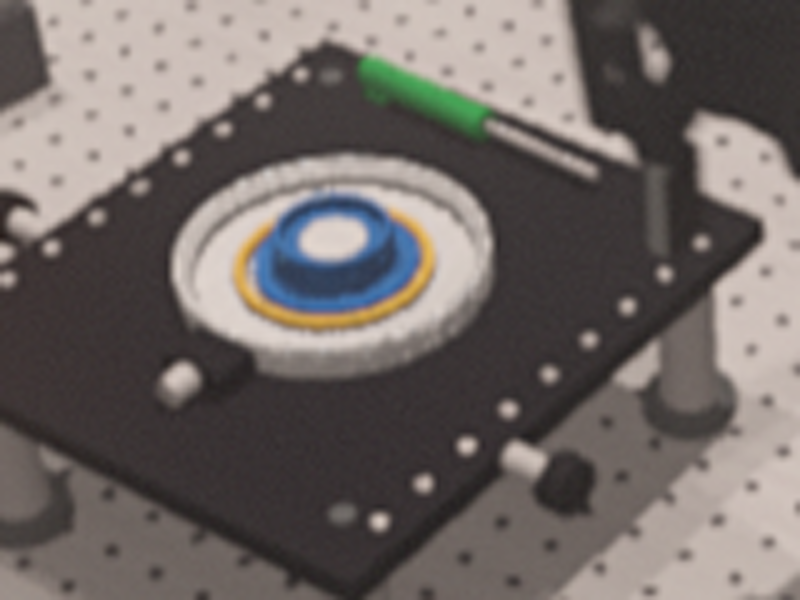

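View pics/top5.png

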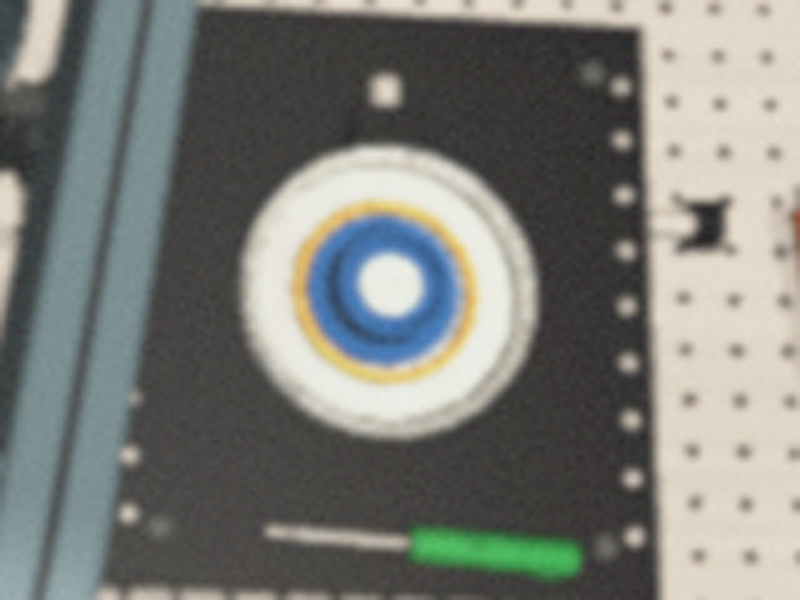

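Both views show the holder seated and centred in the collar, top at z≈126 and centre (527.4,-220.8). Next is the dish.

```bash
python3 -m crank '[{"offset":[0.007,-0.025,0.01],"dr":[0,-0.002,0],"gripper":70},{"offset":[0.017,-0.06,0.025],"dr":[0,-0.002,0],"gripper":70},{"offset":[0.028,-0.095,0.04],"dr":[0,-0.002,0],"gripper":70},{"offset":[0.037,-0.13,0.055],"dr":[0,-0.002,0],"gripper":70},{"offset":[0.043,-0.15,0.065],"dr":[0,-0.002,0],"gripper":70},{"offset":[0.0455,-0.1575,0.08],"dr":[0,-0.002,0],"gripper":70},{"offset":[0.0455,-0.1575,0.1],"dr":[0,-0.002,0],"gripper":70},{"offset":[0.0455,-0.1575,0.12],"dr":[0,-0.002,0],"gripper":70}]';  python3 go.py 589,154.7,40 589,154.7,11
```

```text
t: 12.5
ee_pos: [587.8, 155.8, 76.8]
eef_rot: [-0.001, 1.0, 0.002, -0.0]
wrist_force: [-0.0, 0.1, 0.6]
width: 59.6
t 12.50 tcp [587.8 155.8  76.8] w 59.6 F [-0.   0.1  0.6] j [0.07 0.5  1.58 0.   1.06 1.64]
to [589.  154.7  40. ] offset [0.0013 0.0011 0.0368] dr [-0.0016  0.0007  0.0046]
to [589.  154.7  11. ] offset [0.0013 0.0012 0.0658] dr [-0.0016  0.0007  0.0046]
```

```bash
python3 -m crank '[{"offset":[0.001,0.001,0.015],"dr":[-0.002,0.001,0.004],"gripper":70},{"offset":[0.001,0.001,0.03],"dr":[-0.002,0.001,0.004],"gripper":70},{"offset":[0.001,0.001,0.043],"dr":[-0.002,0.001,0.004],"gripper":70},{"offset":[0.001,0.001,0.054],"dr":[-0.002,0.001,0.004],"gripper":70},{"offset":[0.001,0.001,0.061],"dr":[-0.002,0.001,0.004],"gripper":70},{"offset":[0.001,0.001,0.065],"dr":[-0.002,0.001,0.004],"gripper":70},{"offset":[0.001,0.001,0.065],"dr":[-0.002,0.001,0.004],"gripper":70},{"offset":[0.001,0.001,0.065],"dr":[-0.002,0.001,0.004],"gripper":70}]';  python3 go.py 589,154.7,11
```

```text
t: 13.5
ee_pos: [589.1, 154.9, 12.2]
eef_rot: [0.0, 1.0, 0.0, 0.001]
wrist_force: [-0.6, -0.1, 0.4]
width: 60.2
t 13.50 tcp [589.1 154.9  12.2] w 60.2 F [-0.6 -0.1  0.4] j [ 0.07  0.58  1.63 -0.    0.93  1.64]
to [589.  154.7  11. ] offset [-0.0001  0.0002  0.0012] dr [ 0.0004 -0.0011  0.0007]
```

```bash
python3 -m crank '[{"offset":[0,0,0.001],"dr":[0,-0.001,0],"gripper":62},{"offset":[0,0,0.001],"dr":[0,-0.001,0],"gripper":55},{"offset":[0,0,0.001],"dr":[0,-0.001,0],"gripper":48},{"offset":[0,0,0.001],"dr":[0,-0.001,0],"gripper":42},{"offset":[0,0,0.001],"dr":[0,-0.001,0],"gripper":36},{"offset":[0,0,0.001],"dr":[0,-0.001,0],"gripper":34},{"offset":[0,0,0.001],"dr":[0,-0.001,0],"gripper":34},{"offset":[0,0,0.001],"dr":[0,-0.001,0],"gripper":34}]' 25;  python3 go.py 589,154.7,11
```

```text
t: 14.5
ee_pos: [589.1, 155.0, 11.5]
eef_rot: [0.0, 1.0, 0.0, 0.0]
wrist_force: [-1.3, -0.6, 6.0]
width: 33.1
t 14.50 tcp [589.1 155.   11.5] w 33.1 F [-1.3 -0.6  6. ] j [ 0.07  0.58  1.63 -0.    0.93  1.64]
to [589.  154.7  11. ] offset [-0.0001  0.0003  0.0005] dr [ 0.0003 -0.0004  0.0007]
```

```bash
python3 -m crank '[{"offset":[0,0,-0.003],"dr":[0,0,0],"gripper":34},{"offset":[0,0,-0.01],"dr":[0,0,0],"gripper":34},{"offset":[0,0,-0.03],"dr":[0,0,0],"gripper":34},{"offset":[0,0,-0.06],"dr":[0,0,0],"gripper":34},{"offset":[0,0,-0.095],"dr":[0,0,0],"gripper":34},{"offset":[0,0,-0.13],"dr":[0,0,0],"gripper":34},{"offset":[0,0,-0.16],"dr":[0,0,0],"gripper":34},{"offset":[0,0,-0.175],"dr":[0,0,0],"gripper":34}]'; python3 go.py 527.4,-220.8,190
python3 - <<'E'
from rig import get_image
import cv2,numpy as np
d=get_image("scene");np.savez("pics/scene6.npz",**d);cv2.imwrite("pics/scene6.png",cv2.resize(d["pixels"][120:320,250:500,::-1],None,fx=3,fy=3,interpolation=cv2.INTER_CUBIC))
E
```

```text
t: 15.5
ee_pos: [589.9, 155.1, 188.7]
eef_rot: [0.0, 1.0, 0.0, 0.002]
wrist_force: [0.6, 0.4, -0.4]
width: 33.1
t 15.50 tcp [589.9 155.1 188.7] w 33.1 F [ 0.6  0.4 -0.4] j [ 0.07  0.39  1.45 -0.    1.29  1.64]
to [ 527.4 -220.8  190. ] offset [-0.0627  0.3759 -0.0015] dr [ 0.0001 -0.0035  0.0008]
```

View pics/scene6.png

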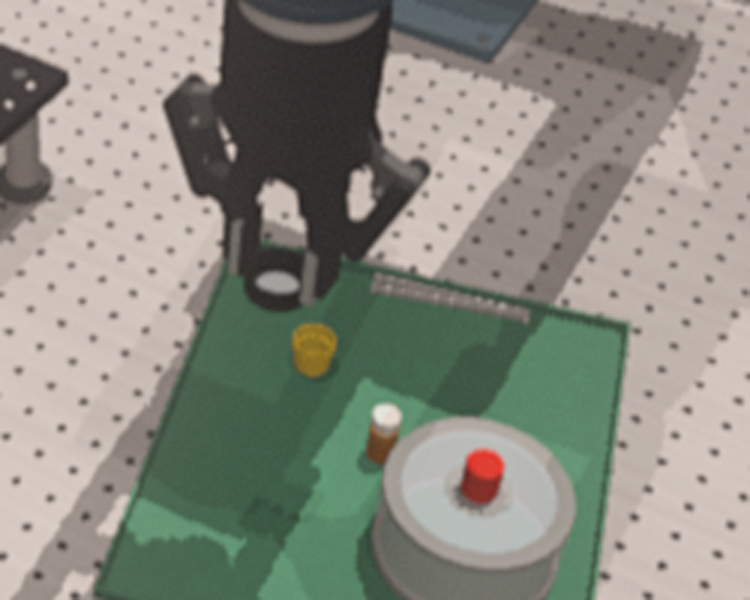

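The dish is held level (crop 278,282), the rest is undisturbed.

```bash
python3 -m crank '[{"offset":[-0.004,0.02,0],"dr":[0,-0.001,0],"gripper":34},{"offset":[-0.01,0.06,0],"dr":[0,-0.003,0],"gripper":34},{"offset":[-0.018,0.105,0],"dr":[0,-0.003,0],"gripper":34},{"offset":[-0.026,0.155,0],"dr":[0,-0.003,0],"gripper":34},{"offset":[-0.034,0.205,0],"dr":[0,-0.003,0],"gripper":34},{"offset":[-0.042,0.25,0],"dr":[0,-0.003,0],"gripper":34},{"offset":[-0.048,0.29,0],"dr":[0,-0.003,0],"gripper":34},{"offset":[-0.054,0.32,0],"dr":[0,-0.003,0],"gripper":34}]';  python3 go.py 527.4,-220.8,190
```

```text
t: 16.55
ee_pos: [534.8, -167.3, 187.9]
eef_rot: [-0.0, 1.0, -0.001, -0.0]
wrist_force: [0.9, -0.6, -0.2]
width: 33.0
t 16.55 tcp [ 534.8 -167.3  187.9] w 33.0 F [ 0.9 -0.6 -0.2] j [-0.5   0.31  1.57  0.    1.26  1.07]
to [ 527.4 -220.8  190. ] offset [-0.0073  0.0535 -0.0021] dr [-0.0008  0.0006 -0.0011]
```

Approach to TCP z≈145, which puts the dish foot about 11 mm above the holder top.

```bash
python3 -m crank '[{"offset":[-0.003,0.02,0],"dr":[-0.001,0.001,-0.001],"gripper":34},{"offset":[-0.006,0.04,0],"dr":[-0.001,0.001,-0.001],"gripper":34},{"offset":[-0.0073,0.051,0.005],"dr":[-0.001,0.001,-0.001],"gripper":34},{"offset":[-0.0073,0.0535,0.017],"dr":[-0.001,0.001,-0.001],"gripper":34},{"offset":[-0.0073,0.0535,0.03],"dr":[-0.001,0.001,-0.001],"gripper":34},{"offset":[-0.0073,0.0535,0.038],"dr":[-0.001,0.001,-0.001],"gripper":34},{"offset":[-0.0073,0.0535,0.043],"dr":[-0.001,0.001,-0.001],"gripper":34},{"offset":[-0.0073,0.0535,0.043],"dr":[-0.001,0.001,-0.001],"gripper":34}]';  python3 go.py 527.4,-220.8,136 527.4,-220.8,128
python3 - <<'E'
from rig import get_image
import cv2,numpy as np
d=get_image("scene");np.savez("pics/scene7.npz",**d);cv2.imwrite("pics/scene7.png",cv2.resize(d["pixels"][100:220,120:280,::-1],None,fx=5,fy=5,interpolation=cv2.INTER_CUBIC))
E
```

```text
t: 17.55
ee_pos: [527.3, -220.2, 144.5]
eef_rot: [-0.0, 1.0, 0.0, -0.0]
wrist_force: [-0.5, -0.1, -0.2]
width: 33.8
t 17.55 tcp [ 527.3 -220.2  144.5] w 33.8 F [-0.5 -0.1 -0.2] j [-0.59  0.37  1.6   0.    1.17  0.98]
to [ 527.4 -220.8  136. ] offset [0.0001 0.0006 0.0085] dr [-0.0002  0.0002  0.0006]
to [ 527.4 -220.8  128. ] offset [0.0001 0.0006 0.0165] dr [-0.0002  0.0002  0.0006]
```

View pics/scene7.png

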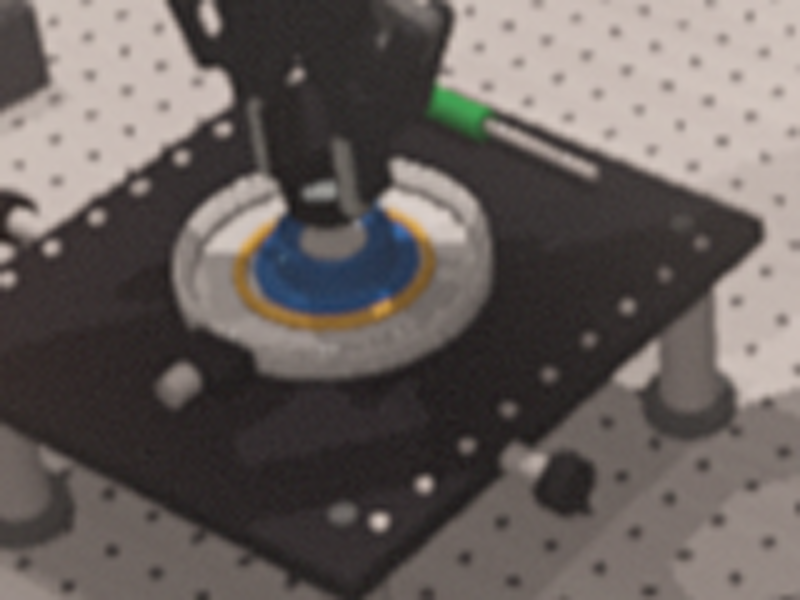

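The dish (left edge crop x 286, so its centre ≈ 336) lines up with the holder recess (centre 334). Lowering.

```bash
python3 -m crank '[{"offset":[0,0.0005,0.002],"dr":[0,0,0],"gripper":34},{"offset":[0,0.0005,0.004],"dr":[0,0,0],"gripper":34},{"offset":[0,0.0005,0.006],"dr":[0,0,0],"gripper":34},{"offset":[0,0.0005,0.008],"dr":[0,0,0],"gripper":34},{"offset":[0,0.0005,0.01],"dr":[0,0,0],"gripper":34},{"offset":[0,0.0005,0.011],"dr":[0,0,0],"gripper":34},{"offset":[0,0.0005,0.012],"dr":[0,0,0],"gripper":34},{"offset":[0,0.0005,0.012],"dr":[0,0,0],"gripper":34}]';  python3 go.py 527.4,-220.8,128
```

```text
t: 18.6
ee_pos: [527.5, -221.0, 132.9]
eef_rot: [0.0, 1.0, 0.0, 0.0]
wrist_force: [0.7, 0.5, 0.2]
width: 33.0
t 18.60 tcp [ 527.5 -221.   132.9] w 33.0 F [0.7 0.5 0.2] j [-0.59  0.38  1.62  0.    1.14  0.98]
to [ 527.4 -220.8  128. ] offset [-0.0001 -0.0002  0.0049] dr [ 0.0002 -0.0003  0.0004]
```

```bash
python3 -m crank '[{"offset":[0,0,0.001],"dr":[0,0,0],"gripper":34},{"offset":[0,0,0.002],"dr":[0,0,0],"gripper":34},{"offset":[0,0,0.003],"dr":[0,0,0],"gripper":34},{"offset":[0,0,0.0035],"dr":[0,0,0],"gripper":34},{"offset":[0,0,0.004],"dr":[0,0,0],"gripper":34},{"offset":[0,0,0.0045],"dr":[0,0,0],"gripper":34},{"offset":[0,0,0.0045],"dr":[0,0,0],"gripper":34},{"offset":[0,0,0.0045],"dr":[0,0,0],"gripper":34}]';  python3 go.py 527.4,-220.8,128
```

```text
t: 19.6
ee_pos: [527.5, -221.0, 128.5]
eef_rot: [0.0, 1.0, 0.0, 0.0]
wrist_force: [-0.8, -0.4, 1.4]
width: 33.1
t 19.60 tcp [ 527.5 -221.   128.5] w 33.1 F [-0.8 -0.4  1.4] j [-0.59  0.38  1.62  0.    1.13  0.98]
to [ 527.4 -220.8  128. ] offset [-0.0001 -0.0002  0.0005] dr [ 0.0002 -0.0005  0.0005]
```

Height matches the seated 128.5. Release and rise.

```bash
python3 -m crank '[{"offset":[0,0,0],"dr":[0,0,0],"gripper":40},{"offset":[0,0,0],"dr":[0,0,0],"gripper":45},{"offset":[0,0,0],"dr":[0,0,0],"gripper":52},{"offset":[0,0,0],"dr":[0,0,0],"gripper":60},{"offset":[0,0,0],"dr":[0,0,0],"gripper":60},{"offset":[0,0,-0.01],"dr":[0,0,0],"gripper":60},{"offset":[0,0,-0.03],"dr":[0,0,0],"gripper":60},{"offset":[0,0,-0.055],"dr":[0,0,0],"gripper":60}]';  python3 go.py 471,132,190
```

```text
t: 20.6
ee_pos: [527.4, -220.9, 184.4]
eef_rot: [-0.0, 1.0, 0.0, 0.0]
wrist_force: [0.4, -0.5, -0.1]
width: 51.4
t 20.60 tcp [ 527.4 -220.9  184.4] w 51.4 F [ 0.4 -0.5 -0.1] j [-0.59  0.33  1.55  0.    1.26  0.98]
to [471. 132. 190.] offset [-0.0562 -0.3529 -0.0056] dr [-0.0001 -0.      0.0004]
```

```bash
python3 -m crank '[{"offset":[-0.005,-0.03,-0.01],"dr":[0,0,0],"gripper":60},{"offset":[-0.013,-0.08,-0.01],"dr":[0,0,0],"gripper":60},{"offset":[-0.022,-0.135,-0.005],"dr":[0,0,0],"gripper":60},{"offset":[-0.031,-0.195,0],"dr":[0,0,0],"gripper":60},{"offset":[-0.039,-0.25,0],"dr":[0,0,0],"gripper":60},{"offset":[-0.047,-0.3,0.02],"dr":[0,0,0],"gripper":60},{"offset":[-0.053,-0.335,0.045],"dr":[0,0,0],"gripper":60},{"offset":[-0.0562,-0.3525,0.07],"dr":[0,0,0],"gripper":60}]';  python3 go.py 471,132,60 471,132,18
python3 - <<'E'
from rig import get_image
from h import *
np.set_printoptions(precision=1,suppress=True)
for n in ("scene","top"):
    d=get_image(n);np.savez(f"pics/{n}8.npz",**d);cv2.imwrite(f"pics/{n}8.png",cv2.resize(d["pixels"][100:220,120:280,::-1] if n=="scene" else d["pixels"][140:260,310:470,::-1],None,fx=5,fy=5,interpolation=cv2.INTER_CUBIC))
    b=(150,125,225,185) if n=="scene" else (355,165,420,230)
    C=cloud(d)
    t=C[b[1]:b[3],b[0]:b[2]].reshape(-1,3);t=t[(t[:,2]>130)&(t[:,2]<150)];print(n,len(t),t.mean(0),np.percentile(t[:,2],[50,95]),cv2.minEnclosingCircle(t[:,:2].astype(np.float32)))
E
```

```text
t: 21.6
ee_pos: [470.9, 133.6, 114.8]
eef_rot: [-0.0, 1.0, 0.001, 0.001]
wrist_force: [0.4, -1.2, -0.9]
width: 51.0
t 21.60 tcp [470.9 133.6 114.8] w 51.0 F [ 0.4 -1.2 -0.9] j [0.05 0.27 1.84 0.   1.04 1.62]
to [471. 132.  60.] offset [-0.      0.0016  0.0548] dr [-0.0004 -0.0018  0.0027]
to [471. 132.  18.] offset [-0.0001  0.0016  0.0968] dr [-0.0004 -0.0018  0.0027]
scene 125 [ 527.7 -221.1  134.3] [134.2 138.3] ((528.512939453125, -221.34353637695312), 21.244495391845703)
top 84 [ 528.6 -220.5  135. ] [135.5 138.5] ((528.1414184570312, -220.4695587158203), 18.175857543945312)
```

View pics/scene8.png

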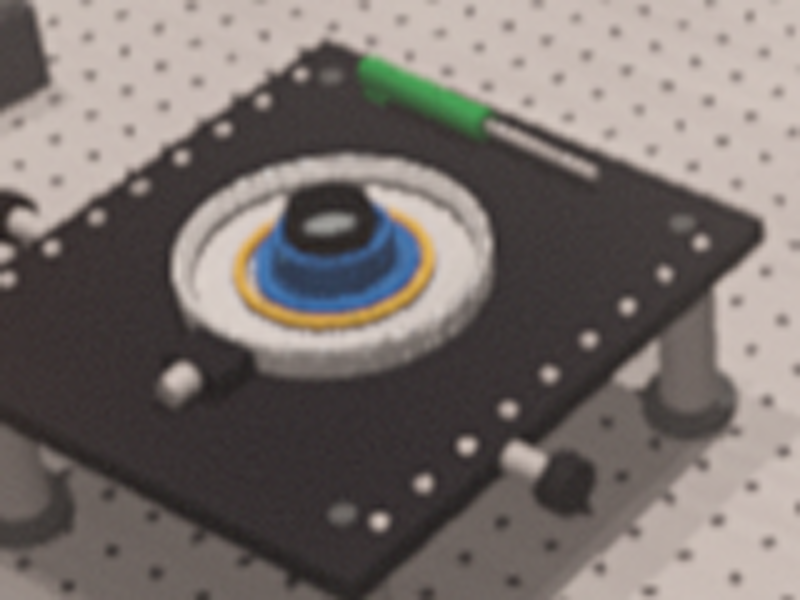

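View pics/top8.png

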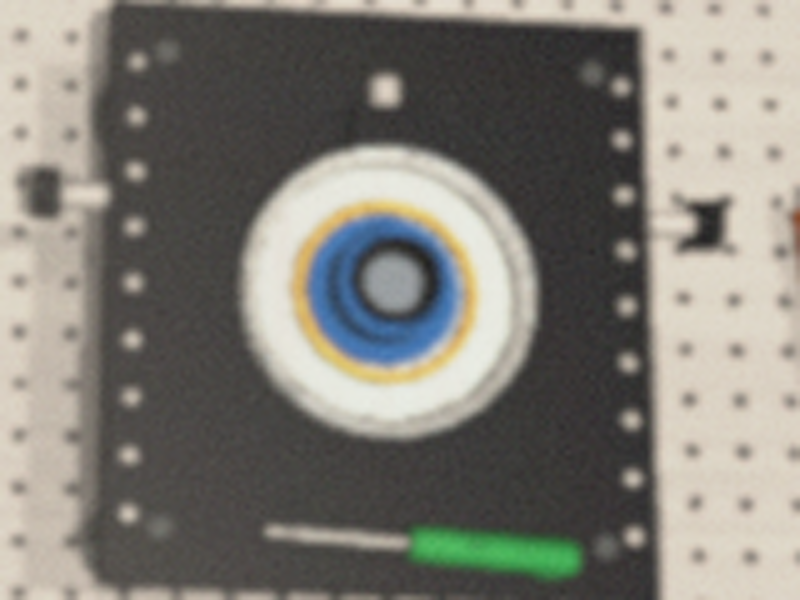

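The dish is level in the recess with its rim at z≈136 (expected 136) and centre (527.8,-221). Now the insert.

```bash
python3 -m crank '[{"offset":[0,0.0012,0.02],"dr":[0,-0.002,0.003],"gripper":60},{"offset":[0,0.0012,0.04],"dr":[0,-0.002,0.003],"gripper":60},{"offset":[0,0.0012,0.06],"dr":[0,-0.002,0.003],"gripper":60},{"offset":[0,0.0012,0.077],"dr":[0,-0.002,0.003],"gripper":60},{"offset":[0,0.0012,0.088],"dr":[0,-0.002,0.003],"gripper":60},{"offset":[0,0.0012,0.094],"dr":[0,-0.002,0.003],"gripper":60},{"offset":[0,0.0012,0.0965],"dr":[0,-0.002,0.003],"gripper":60},{"offset":[0,0.0012,0.0965],"dr":[0,-0.002,0.003],"gripper":60}]';  python3 go.py 471.2,132.2,18.5
```

```text
t: 22.7
ee_pos: [468.6, 132.0, 16.6]
eef_rot: [-0.0, 1.0, 0.0, -0.003]
wrist_force: [-0.4, 0.3, -0.1]
width: 51.7
t 22.70 tcp [468.6 132.   16.6] w 51.7 F [-0.4  0.3 -0.1] j [0.04 0.41 1.93 0.   0.8  1.61]
to [471.2 132.2  18.5] offset [ 0.0026 -0.0002 -0.0019] dr [-0.0002  0.0059  0.0002]
```

```bash
python3 -m crank '[{"offset":[0.0025,0,-0.002],"dr":[0,0.006,0],"gripper":60},{"offset":[0.0025,0,-0.002],"dr":[0,0.006,0],"gripper":60},{"offset":[0.0025,0,-0.002],"dr":[0,0.006,0],"gripper":52},{"offset":[0.0025,0,-0.002],"dr":[0,0.006,0],"gripper":45},{"offset":[0.0025,0,-0.002],"dr":[0,0.006,0],"gripper":40},{"offset":[0.0025,0,-0.002],"dr":[0,0.006,0],"gripper":40},{"offset":[0.0025,0,-0.002],"dr":[0,0.006,0],"gripper":40},{"offset":[0.0025,0,-0.002],"dr":[0,0.006,0],"gripper":40}]' 20;  python3 go.py 471.2,132.2,18.5
```

```text
t: 23.7
ee_pos: [471.1, 132.0, 18.6]
eef_rot: [-0.0, 1.0, 0.0, 0.0]
wrist_force: [0.4, -0.1, 0.4]
width: 34.3
t 23.70 tcp [471.1 132.   18.6] w 34.3 F [ 0.4 -0.1  0.4] j [0.04 0.41 1.93 0.   0.8  1.61]
to [471.2 132.2  18.5] offset [ 0.0001 -0.0002  0.0001] dr [-0.0002 -0.0001  0.0002]
```

```bash
python3 -m crank '[{"offset":[0,0,0],"dr":[0,0,0],"gripper":36},{"offset":[0,0,0],"dr":[0,0,0],"gripper":33},{"offset":[0,0,0],"dr":[0,0,0],"gripper":30},{"offset":[0,0,0],"dr":[0,0,0],"gripper":27},{"offset":[0,0,0],"dr":[0,0,0],"gripper":25},{"offset":[0,0,0],"dr":[0,0,0],"gripper":24},{"offset":[0,0,0],"dr":[0,0,0],"gripper":24},{"offset":[0,0,0],"dr":[0,0,0],"gripper":24}]' 20;  python3 go.py 471.2,132.2,18.5
```

```text
t: 24.7
ee_pos: [471.1, 132.0, 18.7]
eef_rot: [-0.0, 1.0, 0.0, 0.0]
wrist_force: [-1.5, 0.1, 5.2]
width: 26.6
t 24.70 tcp [471.1 132.   18.7] w 26.6 F [-1.5  0.1  5.2] j [0.04 0.41 1.93 0.   0.8  1.61]
to [471.2 132.2  18.5] offset [ 0.0001 -0.0002  0.0002] dr [-0.0002 -0.0001  0.0001]
```

```bash
python3 -m crank '[{"offset":[0,0,-0.003],"dr":[0,0,0],"gripper":24},{"offset":[0,0,-0.01],"dr":[0,0,0],"gripper":24},{"offset":[0,0,-0.03],"dr":[0,0,0],"gripper":24},{"offset":[0,0,-0.06],"dr":[0,0,0],"gripper":24},{"offset":[0,0,-0.095],"dr":[0,0,0],"gripper":24},{"offset":[0,0,-0.13],"dr":[0,0,0],"gripper":24},{"offset":[0,0,-0.16],"dr":[0,0,0],"gripper":24},{"offset":[0,0,-0.18],"dr":[0,0,0],"gripper":24}]'; python3 go.py 527.8,-221,200
python3 - <<'E'
from rig import get_image
import cv2,numpy as np
d=get_image("scene");np.savez("pics/scene9.npz",**d);cv2.imwrite("pics/scene9.png",cv2.resize(d["pixels"][100:300,250:500,::-1],None,fx=3,fy=3,interpolation=cv2.INTER_CUBIC))
E
```

```text
t: 25.7
ee_pos: [471.5, 131.9, 200.7]
eef_rot: [-0.0, 1.0, 0.0, 0.001]
wrist_force: [0.0, -1.2, -0.8]
width: 26.6
t 25.70 tcp [471.5 131.9 200.7] w 26.6 F [ 0.  -1.2 -0.8] j [0.04 0.17 1.72 0.   1.24 1.61]
to [ 527.8 -221.   200. ] offset [0.0562 0.3529 0.0007] dr [-0.0003 -0.0025  0.0002]
```

View pics/scene9.png

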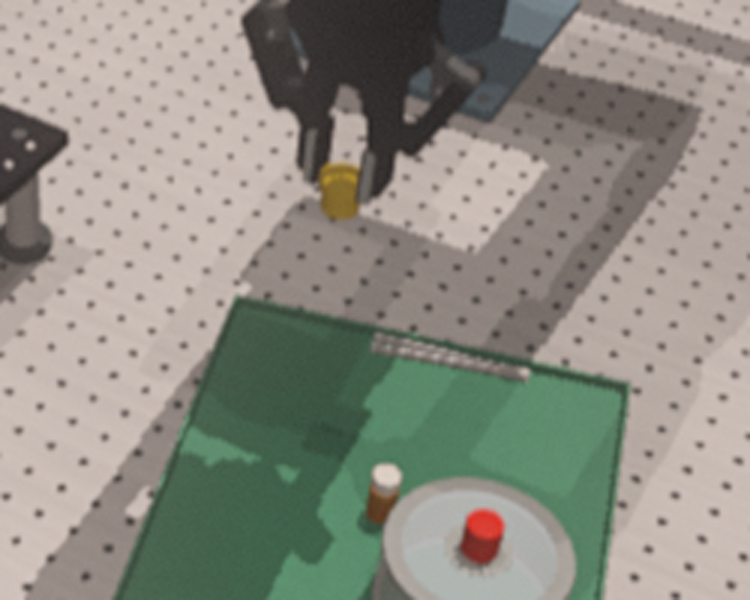

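The insert is held upright by its rim (crop 340,192).

```bash
python3 -m crank '[{"offset":[0.003,0.02,0],"dr":[0,-0.001,0],"gripper":24},{"offset":[0.009,0.055,0],"dr":[0,-0.002,0],"gripper":24},{"offset":[0.016,0.1,0],"dr":[0,-0.002,0],"gripper":24},{"offset":[0.024,0.15,0],"dr":[0,-0.002,0],"gripper":24},{"offset":[0.032,0.2,0],"dr":[0,-0.002,0],"gripper":24},{"offset":[0.04,0.245,0],"dr":[0,-0.002,0],"gripper":24},{"offset":[0.046,0.285,0],"dr":[0,-0.002,0],"gripper":24},{"offset":[0.05,0.315,0],"dr":[0,-0.002,0],"gripper":24}]';  python3 go.py 527.8,-221,156
```

```text
t: 26.75
ee_pos: [522.7, -184.7, 202.4]
eef_rot: [-0.0, 1.0, -0.0, 0.002]
wrist_force: [0.2, 0.3, -0.9]
width: 26.6
t 26.75 tcp [ 522.7 -184.7  202.4] w 26.6 F [ 0.2  0.3 -0.9] j [-0.54  0.29  1.57  0.    1.28  1.03]
to [ 527.8 -221.   156. ] offset [0.005  0.0363 0.0464] dr [-0.0007 -0.0036 -0.001 ]
```

```bash
python3 -m crank '[{"offset":[0.002,0.014,0],"dr":[-0.001,-0.003,-0.001],"gripper":24},{"offset":[0.004,0.027,0],"dr":[-0.001,-0.003,-0.001],"gripper":24},{"offset":[0.005,0.0345,0.005],"dr":[-0.001,-0.003,-0.001],"gripper":24},{"offset":[0.005,0.036,0.018],"dr":[-0.001,-0.003,-0.001],"gripper":24},{"offset":[0.005,0.036,0.03],"dr":[-0.001,-0.003,-0.001],"gripper":24},{"offset":[0.005,0.036,0.039],"dr":[-0.001,-0.003,-0.001],"gripper":24},{"offset":[0.005,0.036,0.044],"dr":[-0.001,-0.003,-0.001],"gripper":24},{"offset":[0.005,0.036,0.044],"dr":[-0.001,-0.003,-0.001],"gripper":24}]';  python3 go.py 527.8,-221,137.7
python3 - <<'E'
from rig import get_image
import cv2,numpy as np
d=get_image("scene");np.savez("pics/scene10.npz",**d);cv2.imwrite("pics/scene10.png",cv2.resize(d["pixels"][100:220,120:280,::-1],None,fx=5,fy=5,interpolation=cv2.INTER_CUBIC))
E
```

```text
t: 27.75
ee_pos: [527.7, -220.4, 158.0]
eef_rot: [-0.0, 1.0, 0.0, -0.0]
wrist_force: [-0.4, -0.6, 0.3]
width: 26.5
t 27.75 tcp [ 527.7 -220.4  158. ] w 26.5 F [-0.4 -0.6  0.3] j [-0.59  0.36  1.59  0.    1.2   0.98]
to [ 527.8 -221.   137.7] offset [0.0001 0.0006 0.0203] dr [-0.0001  0.      0.0003]
```

View pics/scene10.png

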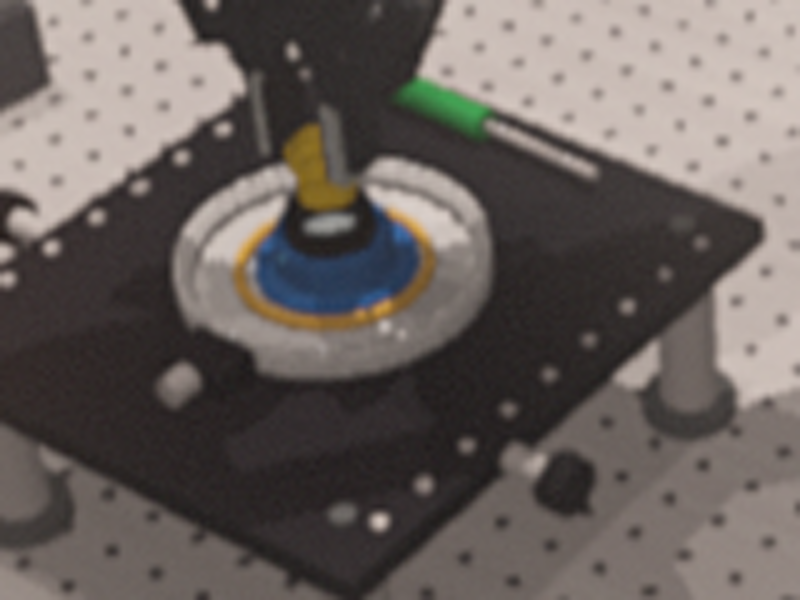

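The insert (body centred at crop x≈328) is over the dish (inner centre ≈329).

```bash
python3 -m crank '[{"offset":[0,0.0005,0.003],"dr":[0,0,0],"gripper":24},{"offset":[0,0.0005,0.006],"dr":[0,0,0],"gripper":24},{"offset":[0,0.0005,0.009],"dr":[0,0,0],"gripper":24},{"offset":[0,0.0005,0.011],"dr":[0,0,0],"gripper":24},{"offset":[0,0.0005,0.013],"dr":[0,0,0],"gripper":24},{"offset":[0,0.0005,0.015],"dr":[0,0,0],"gripper":24},{"offset":[0,0.0005,0.016],"dr":[0,0,0],"gripper":24},{"offset":[0,0.0005,0.016],"dr":[0,0,0],"gripper":24}]';  python3 go.py 527.8,-221,137.7
```

```text
t: 28.8
ee_pos: [527.9, -221.1, 142.4]
eef_rot: [0.0, 1.0, 0.0, 0.0]
wrist_force: [0.9, -1.0, -0.8]
width: 26.5
t 28.80 tcp [ 527.9 -221.1  142.4] w 26.5 F [ 0.9 -1.  -0.8] j [-0.59  0.37  1.61  0.    1.16  0.98]
to [ 527.8 -221.   137.7] offset [-0.0001 -0.0001  0.0047] dr [ 0.0003 -0.0005  0.0003]
```

```bash
python3 -m crank '[{"offset":[0,0,0.001],"dr":[0,0,0],"gripper":24},{"offset":[0,0,0.002],"dr":[0,0,0],"gripper":24},{"offset":[0,0,0.003],"dr":[0,0,0],"gripper":24},{"offset":[0,0,0.0035],"dr":[0,0,0],"gripper":24},{"offset":[0,0,0.004],"dr":[0,0,0],"gripper":24},{"offset":[0,0,0.0045],"dr":[0,0,0],"gripper":24},{"offset":[0,0,0.0045],"dr":[0,0,0],"gripper":24},{"offset":[0,0,0.0045],"dr":[0,0,0],"gripper":24}]';  python3 go.py 527.8,-221,137.7
```

```text
t: 29.8
ee_pos: [527.9, -221.1, 137.9]
eef_rot: [0.0, 1.0, 0.0, 0.0]
wrist_force: [0.5, 0.1, -0.2]
width: 26.8
t 29.80 tcp [ 527.9 -221.1  137.9] w 26.8 F [ 0.5  0.1 -0.2] j [-0.59  0.38  1.61  0.    1.16  0.98]
to [ 527.8 -221.   137.7] offset [-0.0001 -0.0001  0.0002] dr [ 0.0003 -0.0005  0.0003]
```

```bash
python3 -m crank '[{"offset":[0,0,0.0003],"dr":[0,0,0],"gripper":24},{"offset":[0,0,0.0003],"dr":[0,0,0],"gripper":30},{"offset":[0,0,0.0003],"dr":[0,0,0],"gripper":36},{"offset":[0,0,0.0003],"dr":[0,0,0],"gripper":42},{"offset":[0,0,0.0003],"dr":[0,0,0],"gripper":50},{"offset":[0,0,-0.005],"dr":[0,0,0],"gripper":50},{"offset":[0,0,-0.02],"dr":[0,0,0],"gripper":50},{"offset":[0,0,-0.045],"dr":[0,0,0],"gripper":50}]';  python3 go.py 555.2,273.2,190
```

```text
t: 30.8
ee_pos: [527.6, -220.9, 183.6]
eef_rot: [-0.0, 1.0, 0.0, -0.0]
wrist_force: [-0.2, 0.0, 0.4]
width: 42.4
t 30.80 tcp [ 527.6 -220.9  183.6] w 42.4 F [-0.2  0.   0.4] j [-0.59  0.33  1.55  0.    1.26  0.98]
to [555.2 273.2 190. ] offset [ 0.0278 -0.4941 -0.0062] dr [-0.0003  0.0004  0.0003]
```

```bash
python3 -m crank '[{"offset":[0.002,-0.03,-0.012],"dr":[0,0,0],"gripper":50},{"offset":[0.004,-0.075,-0.015],"dr":[0,0,0],"gripper":50},{"offset":[0.007,-0.125,-0.01],"dr":[0,0,0],"gripper":50},{"offset":[0.01,-0.18,-0.007],"dr":[0,0,0],"gripper":50},{"offset":[0.014,-0.24,-0.006],"dr":[0,0,0],"gripper":50},{"offset":[0.017,-0.3,-0.006],"dr":[0,0,0],"gripper":50},{"offset":[0.02,-0.35,-0.006],"dr":[0,0,0],"gripper":50},{"offset":[0.022,-0.39,-0.006],"dr":[0,0,0],"gripper":50}]';  python3 go.py 555.2,273.2,120
python3 - <<'E'
from rig import get_image
from h import *
np.set_printoptions(precision=1,suppress=True)
for n in ("scene","top"):
    d=get_image(n);np.savez(f"pics/{n}11.npz",**d);cv2.imwrite(f"pics/{n}11.png",cv2.resize(d["pixels"][100:220,120:280,::-1] if n=="scene" else d["pixels"][140:260,310:470,::-1],None,fx=5,fy=5,interpolation=cv2.INTER_CUBIC))
    b=(150,125,225,185) if n=="scene" else (355,165,420,230)
    C=cloud(d)
    t=C[b[1]:b[3],b[0]:b[2]].reshape(-1,3);t=t[(t[:,2]>138)&(t[:,2]<160)];print(n,len(t),t.mean(0),np.percentile(t[:,2],[50,95]),cv2.minEnclosingCircle(t[:,:2].astype(np.float32)))
E
```

```text
t: 31.8
ee_pos: [549.7, 171.4, 191.2]
eef_rot: [-0.0, 1.0, 0.001, 0.001]
wrist_force: [-0.2, 0.1, -0.5]
width: 42.6
t 31.80 tcp [549.7 171.4 191.2] w 42.6 F [-0.2  0.1 -0.5] j [0.11 0.33 1.53 0.   1.27 1.68]
to [555.2 273.2 120. ] offset [ 0.0055 -0.1018  0.0713] dr [-0.0007 -0.0015  0.0015]
scene 99 [ 528.  -221.4  141.9] [142.2 145.5] ((527.9595947265625, -220.66708374023438), 18.07493019104004)
top 73 [ 528.  -221.7  142.4] [143.  146.7] ((527.6116943359375, -220.18228149414062), 17.198760986328125)
```

View pics/scene11.png

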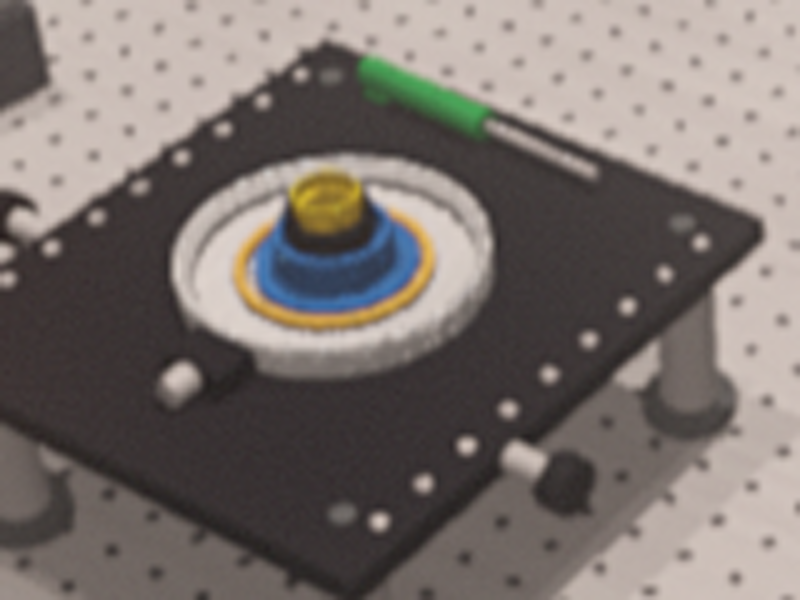

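View pics/top11.png

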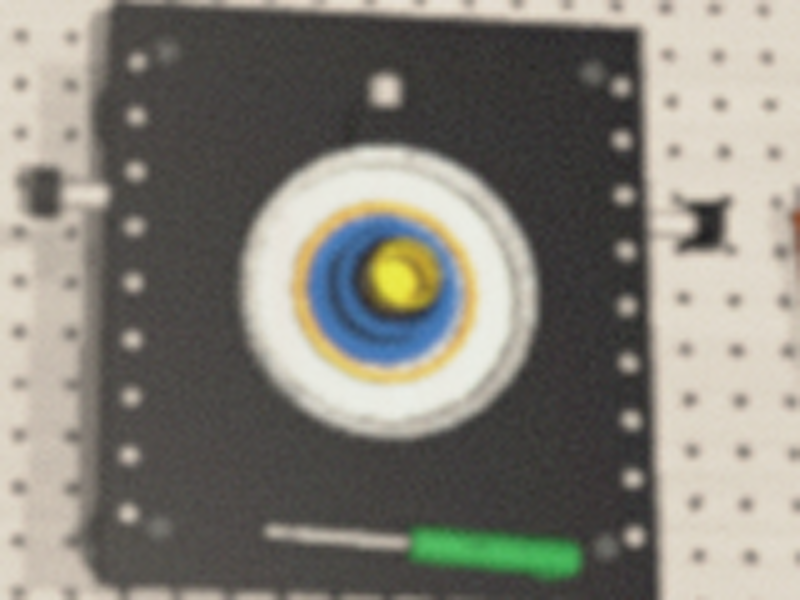

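The insert stands upright in the dish, top at z≈145 (expected 144) and centred. Now the cover.

```bash
python3 -m crank '[{"offset":[0.001,-0.025,0],"dr":[-0.001,-0.002,0.002],"gripper":50},{"offset":[0.003,-0.055,0],"dr":[-0.001,-0.002,0.002],"gripper":50},{"offset":[0.0045,-0.083,0.005],"dr":[-0.001,-0.002,0.002],"gripper":50},{"offset":[0.0055,-0.097,0.02],"dr":[-0.001,-0.002,0.002],"gripper":50},{"offset":[0.0055,-0.1015,0.04],"dr":[-0.001,-0.002,0.002],"gripper":50},{"offset":[0.0055,-0.1015,0.06],"dr":[-0.001,-0.002,0.002],"gripper":50},{"offset":[0.0055,-0.1015,0.07],"dr":[-0.001,-0.002,0.002],"gripper":50},{"offset":[0.0055,-0.1015,0.072],"dr":[-0.001,-0.002,0.002],"gripper":50}]';  python3 go.py 555.2,273.2,63
```

```text
t: 32.9
ee_pos: [554.4, 274.0, 118.5]
eef_rot: [-0.0, 1.0, 0.001, -0.001]
wrist_force: [-0.7, -0.5, 0.3]
width: 42.5
t 32.90 tcp [554.4 274.  118.5] w 42.5 F [-0.7 -0.5  0.3] j [0.28 0.47 1.51 0.   1.16 1.85]
to [555.2 273.2  63. ] offset [0.0009 0.0008 0.0555] dr [-0.0004  0.002   0.002 ]
```

```bash
python3 -m crank '[{"offset":[0.0008,0.0008,0.01],"dr":[0,0.002,0.002],"gripper":50},{"offset":[0.0008,0.0008,0.022],"dr":[0,0.002,0.002],"gripper":50},{"offset":[0.0008,0.0008,0.034],"dr":[0,0.002,0.002],"gripper":50},{"offset":[0.0008,0.0008,0.044],"dr":[0,0.002,0.002],"gripper":50},{"offset":[0.0008,0.0008,0.05],"dr":[0,0.002,0.002],"gripper":50},{"offset":[0.0008,0.0008,0.053],"dr":[0,0.002,0.002],"gripper":50},{"offset":[0.0008,0.0008,0.0545],"dr":[0,0.002,0.002],"gripper":50},{"offset":[0.0008,0.0008,0.0545],"dr":[0,0.002,0.002],"gripper":50}]';  python3 go.py 555.2,273.2,63
python3 - <<'E'
from rig import get_image
import cv2,numpy as np
d=get_image("scene");cv2.imwrite("pics/scene12.png",cv2.resize(d["pixels"][200:330,330:480,::-1],None,fx=4.5,fy=4.5,interpolation=cv2.INTER_CUBIC))
E
```

```text
t: 33.9
ee_pos: [555.3, 273.3, 64.2]
eef_rot: [-0.0, 1.0, 0.0, 0.0]
wrist_force: [-0.4, -1.5, -0.7]
width: 42.5
t 33.90 tcp [555.3 273.3  64.2] w 42.5 F [-0.4 -1.5 -0.7] j [0.28 0.53 1.56 0.   1.05 1.85]
to [555.2 273.2  63. ] offset [-0.0001  0.0001  0.0012] dr [-0.0005 -0.0004  0.    ]
```

View pics/scene12.png

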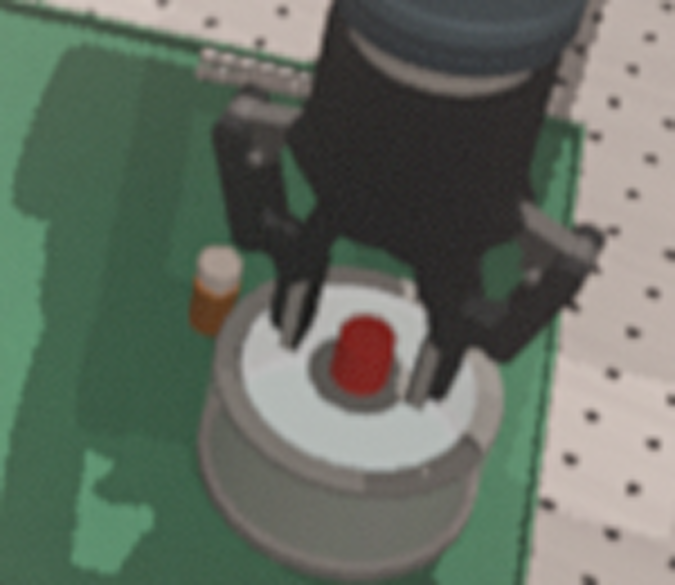

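The fingers (crop 290,330 and 425,385) straddle the knob (362,355) evenly. Closing, first down to 20 %.

```bash
python3 -m crank '[{"offset":[0,0,0.001],"dr":[0,0,0],"gripper":42},{"offset":[0,0,0.001],"dr":[0,0,0],"gripper":36},{"offset":[0,0,0.001],"dr":[0,0,0],"gripper":30},{"offset":[0,0,0.001],"dr":[0,0,0],"gripper":25},{"offset":[0,0,0.001],"dr":[0,0,0],"gripper":20},{"offset":[0,0,0.001],"dr":[0,0,0],"gripper":16},{"offset":[0,0,0.001],"dr":[0,0,0],"gripper":14},{"offset":[0,0,0.001],"dr":[0,0,0],"gripper":14}]' 70;  python3 go.py 555.2,273.2,63
```

```text
t: 34.95
ee_pos: [555.5, 273.4, 63.7]
eef_rot: [-0.0, 1.0, 0.0, 0.001]
wrist_force: [-0.6, -0.6, 5.4]
width: 19.6
t 34.95 tcp [555.5 273.4  63.7] w 19.6 F [-0.6 -0.6  5.4] j [0.28 0.53 1.56 0.   1.05 1.85]
to [555.2 273.2  63. ] offset [-0.0003  0.0002  0.0007] dr [-0.0007 -0.0011  0.0001]
```

```bash
python3 -m crank '[{"offset":[0,0,0],"dr":[0,0,0],"gripper":14},{"offset":[0,0,-0.002],"dr":[0,0,0],"gripper":14},{"offset":[0,0,-0.006],"dr":[0,0,0],"gripper":14},{"offset":[0,0,-0.015],"dr":[0,0,0],"gripper":14},{"offset":[0,0,-0.03],"dr":[0,0,0],"gripper":14},{"offset":[0,0,-0.055],"dr":[0,0,0],"gripper":14},{"offset":[0,0,-0.08],"dr":[0,0,0],"gripper":14},{"offset":[0,0,-0.1],"dr":[0,0,0],"gripper":14}]'; python3 go.py 555.2,273.2,245
python3 - <<'E'
from rig import get_image
import cv2,numpy as np
d=get_image("scene");cv2.imwrite("pics/scene13.png",cv2.resize(d["pixels"][120:330,300:520,::-1],None,fx=2.8,fy=2.8,interpolation=cv2.INTER_CUBIC))
E
```

```text
t: 35.95
ee_pos: [555.9, 273.5, 166.2]
eef_rot: [-0.001, 1.0, 0.0, 0.002]
wrist_force: [0.7, 0.7, -2.3]
width: 19.3
t 35.95 tcp [555.9 273.5 166.2] w 19.3 F [ 0.7  0.7 -2.3] j [0.28 0.43 1.46 0.   1.26 1.85]
to [555.2 273.2 245. ] offset [-0.0004  0.0002 -0.0788] dr [-0.0014 -0.0033  0.0001]
```

View pics/scene13.png

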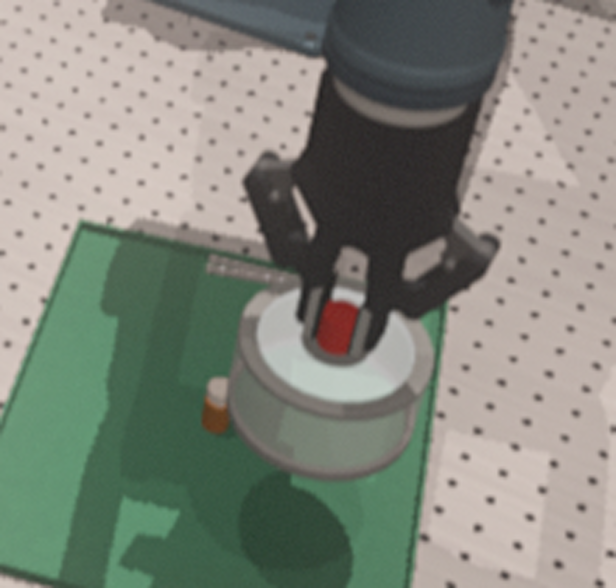

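The cover hangs level from its knob (crop 340,325), and the vial (215,405) is still standing where it was. Raising, then traversing.

```bash
python3 -m crank '[{"offset":[0,0,-0.01],"dr":[0,-0.001,0],"gripper":14},{"offset":[0,0,-0.03],"dr":[-0.001,-0.003,0],"gripper":14},{"offset":[0,0.005,-0.055],"dr":[-0.001,-0.003,0],"gripper":14},{"offset":[-0.001,0.02,-0.073],"dr":[-0.001,-0.003,0],"gripper":14},{"offset":[-0.002,0.045,-0.079],"dr":[-0.001,-0.003,0],"gripper":14},{"offset":[-0.004,0.08,-0.079],"dr":[-0.001,-0.003,0],"gripper":14},{"offset":[-0.006,0.12,-0.079],"dr":[-0.001,-0.003,0],"gripper":14},{"offset":[-0.008,0.16,-0.079],"dr":[-0.001,-0.003,0],"gripper":14}]'; python3 go.py 528,-221.2,245
```

```text
t: 37.0
ee_pos: [548.0, 111.8, 247.6]
eef_rot: [-0.001, 1.0, 0.0, 0.002]
wrist_force: [1.2, -0.8, -1.4]
width: 19.2
t 37.00 tcp [548.  111.8 247.6] w 19.2 F [ 1.2 -0.8 -1.4] j [0.   0.26 1.49 0.   1.39 1.57]
to [ 528.  -221.2  245. ] offset [-0.0201  0.333   0.0021] dr [-0.0012 -0.0041  0.0001]
```

```bash
python3 -m crank '[{"offset":[-0.002,0.04,0.001],"dr":[-0.001,-0.004,0],"gripper":14},{"offset":[-0.005,0.085,0.002],"dr":[-0.001,-0.004,0],"gripper":14},{"offset":[-0.008,0.13,0.002],"dr":[-0.001,-0.004,0],"gripper":14},{"offset":[-0.011,0.175,0.002],"dr":[-0.001,-0.004,0],"gripper":14},{"offset":[-0.013,0.215,0.002],"dr":[-0.001,-0.004,0],"gripper":14},{"offset":[-0.015,0.25,0.002],"dr":[-0.001,-0.004,0],"gripper":14},{"offset":[-0.017,0.28,0.002],"dr":[-0.001,-0.004,0],"gripper":14},{"offset":[-0.018,0.3,0.002],"dr":[-0.001,-0.004,0],"gripper":14}]'; python3 go.py 528,-221.2,245
```

```text
t: 38.0
ee_pos: [529.2, -190.0, 245.2]
eef_rot: [-0.0, 1.0, -0.001, -0.0]
wrist_force: [0.2, -0.0, -2.5]
width: 19.6
t 38.00 tcp [ 529.2 -190.   245.2] w 19.6 F [ 0.2 -0.  -2.5] j [-0.54  0.27  1.48 -0.    1.39  1.03]
to [ 528.  -221.2  245. ] offset [-0.0012  0.0312  0.0002] dr [-0.0002  0.0004 -0.0015]
```

```bash
python3 -m crank '[{"offset":[0,0.013,0],"dr":[0,0,-0.001],"gripper":14},{"offset":[-0.001,0.024,0],"dr":[0,0,-0.001],"gripper":14},{"offset":[-0.0012,0.0295,0],"dr":[0,0,-0.001],"gripper":14},{"offset":[-0.0012,0.0312,0.004],"dr":[0,0,-0.001],"gripper":14},{"offset":[-0.0012,0.0312,0.014],"dr":[0,0,-0.001],"gripper":14},{"offset":[-0.0012,0.0312,0.022],"dr":[0,0,-0.001],"gripper":14},{"offset":[-0.0012,0.0312,0.027],"dr":[0,0,-0.001],"gripper":14},{"offset":[-0.0012,0.0312,0.027],"dr":[0,0,-0.001],"gripper":14}]'; python3 go.py 528,-221.2,185
python3 - <<'E'
from rig import get_image
import cv2,numpy as np
for n in ("scene","top"):
    d=get_image(n);np.savez(f"pics/{n}14.npz",**d);cv2.imwrite(f"pics/{n}14.png",cv2.resize(d["pixels"][60:220,100:300,::-1] if n=="scene" else d["pixels"][130:290,300:500,::-1],None,fx=3.75,fy=3.75,interpolation=cv2.INTER_CUBIC))
E
```

```text
t: 39.0
ee_pos: [527.8, -220.8, 217.5]
eef_rot: [-0.0, 1.0, -0.0, -0.001]
wrist_force: [-0.3, -0.3, -2.0]
width: 19.3
t 39.00 tcp [ 527.8 -220.8  217.5] w 19.3 F [-0.3 -0.3 -2. ] j [-0.59  0.31  1.5  -0.    1.33  0.98]
to [ 528.  -221.2  185. ] offset [0.0003 0.0004 0.0325] dr [-0.0009  0.0015 -0.0003]
```

View pics/scene14.png

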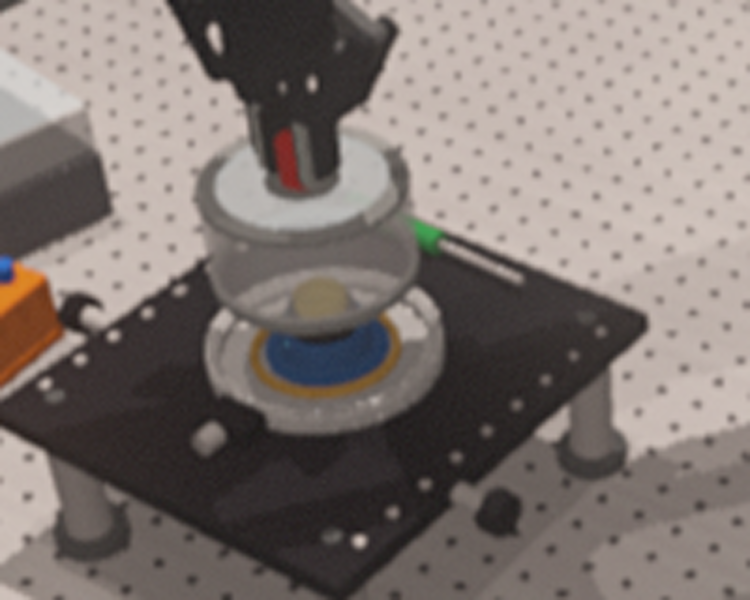

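```bash
cat >> h.py <<'E'
def proj(d,p):
    P=d["pose"].copy()
    if abs(P[:3,3]).max()<20:P[:3,3]*=1000
    c=np.linalg.inv(P)@np.append(p,1);u=d["camera_matrix"]@c[:3];return u[:2]/u[2]
E
python3 - <<'E'
from h import *
np.set_printoptions(precision=1,suppress=True)
d=load("pics/scene14.npz")
t=np.linspace(0,2*np.pi,180)
for nm,z,R,c in (("foot",156.8,53,(527.8,-220.8)),("top",212.8,53,(527.8,-220.8)),("collar",109,40.5,(528.1,-221.2)),("rimtop",114,59.5,(528.1,-221.2))):
    q=np.array([proj(d,(c[0]+R*np.cos(a),c[1]+R*np.sin(a),z)) for a in t])
    q=(q-[100,60])*3.75;print(nm,"x",q[:,0].min(),q[:,0].max(),"y",q[:,1].min(),q[:,1].max())
C=cloud(d);q=C[60:200,140:230].reshape(-1,3)
for lo,hi in ((207,220),):
    a=q[(q[:,2]>lo)&(q[:,2]<hi)];print(len(a),cv2.minEnclosingCircle(a[:,:2].astype(np.float32)),np.percentile(a,[1,99],axis=0))
E
```

```text
foot x 210.0889096431146 418.19551927095904 y 214.0080189851787 335.8346600178796
top x 191.90050168234882 408.1349147051683 y 122.90945221999756 242.31542303443965
collar x 247.6286135735788 401.68598279203064 y 300.4884993306319 394.72492571745636
rimtop x 209.59197326863654 436.7475974680152 y 272.41787044594264 410.8243180948212
1263 ((527.6461181640625, -219.87106323242188), 54.85518264770508) [[ 477.8 -270.6  207.7]
 [ 579.6 -169.   217.3]]
```

The predicted outlines of cover foot and top match the picture to about 1–2 mm. I'll lower the cover to just above the rim.

```bash
python3 -m crank '[{"offset":[0.0003,0.0006,0.004],"dr":[-0.001,0.001,0],"gripper":14},{"offset":[0.0003,0.0006,0.01],"dr":[-0.001,0.001,0],"gripper":14},{"offset":[0.0003,0.0006,0.017],"dr":[-0.001,0.001,0],"gripper":14},{"offset":[0.0003,0.0006,0.024],"dr":[-0.001,0.001,0],"gripper":14},{"offset":[0.0003,0.0006,0.03],"dr":[-0.001,0.001,0],"gripper":14},{"offset":[0.0003,0.0006,0.035],"dr":[-0.001,0.001,0],"gripper":14},{"offset":[0.0003,0.0006,0.038],"dr":[-0.001,0.001,0],"gripper":14},{"offset":[0.0003,0.0006,0.038],"dr":[-0.001,0.001,0],"gripper":14}]'; python3 go.py 528,-221.4,164.7
python3 - <<'E'
from rig import get_image
from h import *
np.set_printoptions(precision=1,suppress=True)
d=get_image("scene");np.savez("pics/scene15.npz",**d);cv2.imwrite("pics/scene15.png",cv2.resize(d["pixels"][60:220,100:300,::-1],None,fx=3.75,fy=3.75,interpolation=cv2.INTER_CUBIC))
C=cloud(d);q=C[60:220,130:250].reshape(-1,3);a=q[(q[:,2]>165)&(q[:,2]<183)];print(len(a),cv2.minEnclosingCircle(a[:,:2].astype(np.float32)),np.percentile(a,[1,99],axis=0))
E
```

```text
t: 40.1
ee_pos: [528.3, -221.7, 180.1]
eef_rot: [0.0, 1.0, -0.0, 0.0]
wrist_force: [0.3, -0.9, -2.2]
width: 19.5
t 40.10 tcp [ 528.3 -221.7  180.1] w 19.5 F [ 0.3 -0.9 -2.2] j [-0.59  0.34  1.55 -0.    1.25  0.98]
to [ 528.  -221.4  164.7] offset [-0.0003 -0.0003  0.0154] dr [ 0.0007 -0.0005 -0.0003]
1356 ((528.2575073242188, -220.7506866455078), 55.31007766723633) [[ 478.6 -270.6  165.4]
 [ 580.2 -169.7  181. ]]
```

View pics/scene15.png

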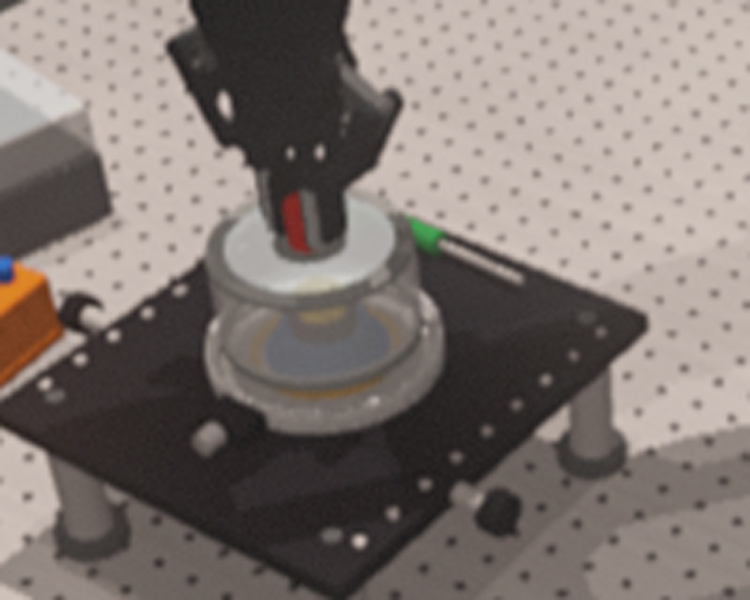

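The cover foot (crop x 215–425) sits centred over the rim. Lowering in.

```bash
python3 -m crank '[{"offset":[0,-0.0001,0.0015],"dr":[0.001,-0.001,0],"gripper":14},{"offset":[0,-0.0001,0.003],"dr":[0.001,-0.001,0],"gripper":14},{"offset":[0,-0.0001,0.0045],"dr":[0.001,-0.001,0],"gripper":14},{"offset":[0,-0.0001,0.006],"dr":[0.001,-0.001,0],"gripper":14},{"offset":[0,-0.0001,0.0075],"dr":[0.001,-0.001,0],"gripper":14},{"offset":[0,-0.0001,0.009],"dr":[0.001,-0.001,0],"gripper":14},{"offset":[0,-0.0001,0.01],"dr":[0.001,-0.001,0],"gripper":14},{"offset":[0,-0.0001,0.01],"dr":[0.001,-0.001,0],"gripper":14}]'; python3 go.py 528,-221.4,164.7
```

```text
t: 41.15
ee_pos: [528.4, -221.7, 170.2]
eef_rot: [-0.0, 1.0, -0.0, -0.0]
wrist_force: [0.1, -0.0, -2.4]
width: 19.3
t 41.15 tcp [ 528.4 -221.7  170.2] w 19.3 F [ 0.1 -0.  -2.4] j [-0.59  0.35  1.57 -0.    1.23  0.98]
to [ 528.  -221.4  164.7] offset [-0.0004 -0.0003  0.0055] dr [-0.0002  0.0003 -0.0004]
```

```bash
python3 -m crank '[{"offset":[-0.0003,-0.0003,0.001],"dr":[0,0,0],"gripper":14},{"offset":[-0.0003,-0.0003,0.002],"dr":[0,0,0],"gripper":14},{"offset":[-0.0003,-0.0003,0.003],"dr":[0,0,0],"gripper":14},{"offset":[-0.0003,-0.0003,0.004],"dr":[0,0,0],"gripper":14},{"offset":[-0.0003,-0.0003,0.005],"dr":[0,0,0],"gripper":14},{"offset":[-0.0003,-0.0003,0.0055],"dr":[0,0,0],"gripper":14},{"offset":[-0.0003,-0.0003,0.0055],"dr":[0,0,0],"gripper":14},{"offset":[-0.0003,-0.0003,0.0055],"dr":[0,0,0],"gripper":14}]'; python3 go.py 528,-221.4,164.7
```

```text
t: 42.15
ee_pos: [528.1, -221.4, 164.7]
eef_rot: [-0.0, 1.0, -0.0, -0.0]
wrist_force: [-0.7, 0.7, -1.4]
width: 19.6
t 42.15 tcp [ 528.1 -221.4  164.7] w 19.6 F [-0.7  0.7 -1.4] j [-0.59  0.35  1.58 -0.    1.22  0.98]
to [ 528.  -221.4  164.7] offset [-0.0001  0.      0.    ] dr [-0.0002  0.0003 -0.0004]
```

```bash
python3 -m crank '[{"offset":[0,0,0.0004],"dr":[0,0,0],"gripper":14},{"offset":[0,0,0.0006],"dr":[0,0,0],"gripper":14},{"offset":[0,0,0.0006],"dr":[0,0,0],"gripper":18},{"offset":[0,0,0.0006],"dr":[0,0,0],"gripper":24},{"offset":[0,0,0.0006],"dr":[0,0,0],"gripper":30},{"offset":[0,0,0.0006],"dr":[0,0,0],"gripper":38},{"offset":[0,0,0.0006],"dr":[0,0,0],"gripper":45},{"offset":[0,0,0.0006],"dr":[0,0,0],"gripper":50}]' 20; python3 go.py 528,-221.4,240
```

```text
t: 43.15
ee_pos: [528.2, -221.4, 164.1]
eef_rot: [-0.0, 1.0, -0.0, -0.0]
wrist_force: [0.0, -0.1, -0.2]
width: 42.4
t 43.15 tcp [ 528.2 -221.4  164.1] w 42.4 F [ 0.  -0.1 -0.2] j [-0.59  0.35  1.58  0.    1.21  0.98]
to [ 528.  -221.4  240. ] offset [-0.0002  0.     -0.0759] dr [-0.0002  0.0003 -0.0003]
```

```bash
python3 -m crank '[{"offset":[0,0,0],"dr":[0,0,0],"gripper":50},{"offset":[0,0,-0.005],"dr":[0,0,0],"gripper":50},{"offset":[0,0,-0.02],"dr":[0,0,0],"gripper":50},{"offset":[0,0,-0.045],"dr":[0,0,0],"gripper":50},{"offset":[0,-0.01,-0.07],"dr":[0,0,0],"gripper":50},{"offset":[0,-0.05,-0.085],"dr":[0,0,0],"gripper":50},{"offset":[0,-0.11,-0.09],"dr":[0,0,0],"gripper":50},{"offset":[0,-0.17,-0.09],"dr":[0,0,0],"gripper":50}]'; python3 -m crank '[{"offset":[0,-0.03,0],"dr":[0,0,0],"gripper":50},{"offset":[0,-0.06,0],"dr":[0,0,0],"gripper":50},{"offset":[0,-0.08,0],"dr":[0,0,0],"gripper":50},{"offset":[0,-0.08,0],"dr":[0,0,0],"gripper":50},{"offset":[0,-0.08,0],"dr":[0,0,0],"gripper":50},{"offset":[0,-0.08,0],"dr":[0,0,0],"gripper":50},{"offset":[0,-0.08,0],"dr":[0,0,0],"gripper":50},{"offset":[0,-0.08,0],"dr":[0,0,0],"gripper":50}]'
python3 - <<'E'
from rig import get_image
from h import *
np.set_printoptions(precision=1,suppress=True)
D={}
for n in ("scene","top"):
    d=D[n]=get_image(n);np.savez(f"pics/{n}16.npz",**d);cv2.imwrite(f"pics/{n}16.png",cv2.resize(d["pixels"][60:220,100:300,::-1] if n=="scene" else d["pixels"][130:290,300:500,::-1],None,fx=3.75,fy=3.75,interpolation=cv2.INTER_CUBIC))
    cv2.imwrite(f"pics/{n}16f.png",d["pixels"][:,:,::-1])
    b=(130,90,240,200) if n=="scene" else (340,140,430,240)
    C=cloud(d);q=C[b[1]:b[3],b[0]:b[2]].reshape(-1,3)
    for nm,lo,hi in (("top",152,172),("knob",177,200)):
        t=q[(q[:,2]>lo)&(q[:,2]<hi)];print(n,nm,len(t),t.mean(0),"medz",np.median(t[:,2]),cv2.minEnclosingCircle(t[:,:2].astype(np.float32)))
        if nm=="top":A=np.c_[t[:,:2]-t[:,:2].mean(0),np.ones(len(t))];k=(t[:,2]>158)&(t[:,2]<164);print("tilt",np.linalg.lstsq(A[k],t[k,2],rcond=None)[0])
# vial before/after
for n,b in (("scene",(366,248,390,282)),("top",(186,195,210,218))):
    d0=np.load(f"pics/{n}0.npz")["pixels"];m0=mask({"pixels":d0},"white",b);m1=mask(D[n],"white",b)
    print("vial cap",n,[(np.nonzero(m)[1].mean(),np.nonzero(m)[0].mean(),m.sum()) for m in (m0,m1) if m is not None])
E
```

```text
t: 44.15
ee_pos: [528.8, -50.3, 256.2]
eef_rot: [0.0, 1.0, -0.001, 0.001]
wrist_force: [1.1, 0.4, -1.0]
width: 42.6
t: 45.15
ee_pos: [528.9, 29.2, 256.1]
eef_rot: [0.0, 1.0, -0.001, 0.001]
wrist_force: [0.8, -0.3, -0.3]
width: 42.7
scene top 1473 [ 534.2 -216.   160.8] medz 161.00867997671298 ((526.9105224609375, -221.6076202392578), 55.92036437988281)
tilt [ -0.   -0.  161.1]
scene knob 90 [ 530.1 -219.4  183.3] medz 184.37504041745336 ((529.0704956054688, -221.18728637695312), 11.25516128540039)
top top 2016 [ 526.9 -219.7  161.1] medz 161.133863345603 ((528.5554809570312, -221.10816955566406), 53.38120651245117)
tilt [  0.   -0.  161.1]
top knob 101 [ 527.6 -220.1  184.3] medz 184.64052744251921 ((528.5652465820312, -221.1262969970703), 10.945540428161621)
vial cap scene [(np.float64(378.6296296296296), np.float64(257.85185185185185), np.int64(54)), (np.float64(378.625), np.float64(257.94642857142856), np.int64(56))]
vial cap top [(np.float64(193.975), np.float64(204.325), np.int64(40)), (np.float64(194.07407407407408), np.float64(204.46296296296296), np.int64(54))]
```

View pics/scene16.png

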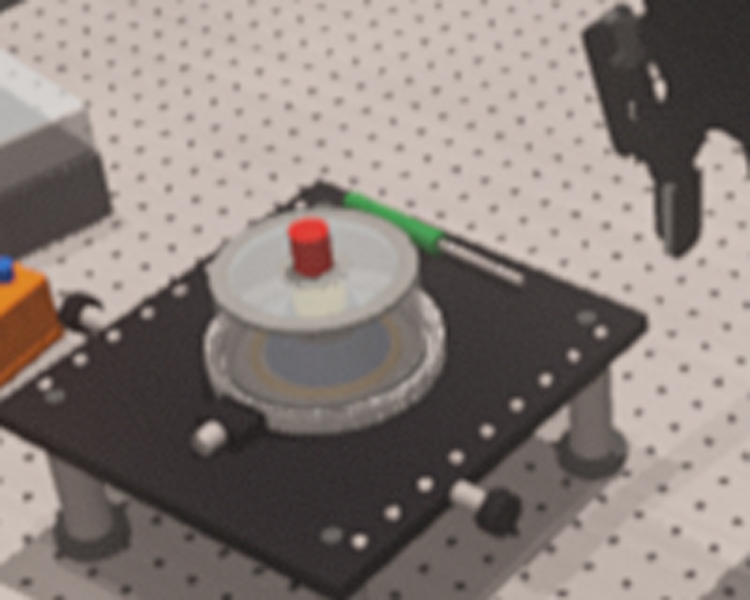

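View pics/top16.png

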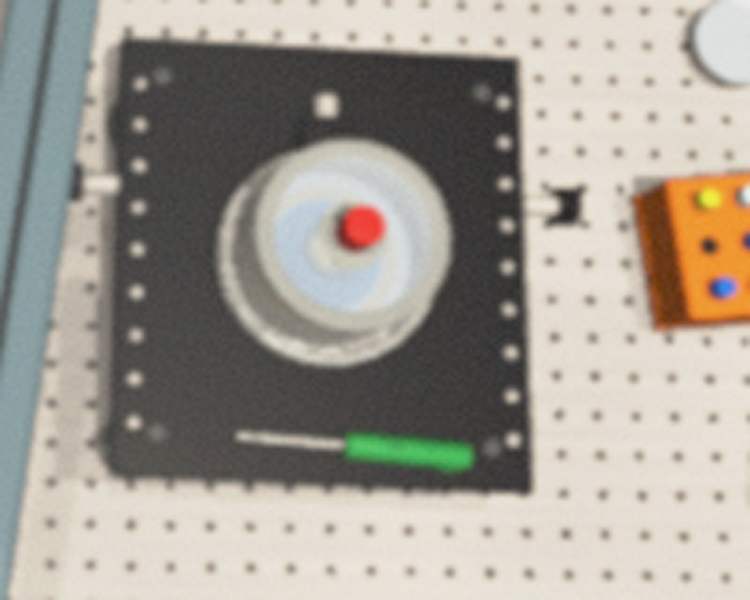

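View pics/scene16f.png

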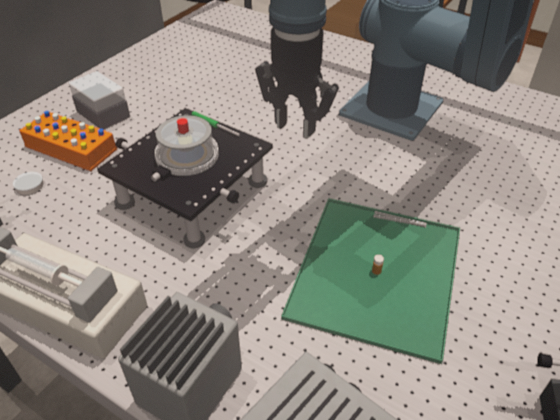

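The cover is level, its flat top at z≈161 against 160 expected (the depth has read about 0.5–1 mm high throughout). It is centred at (528.5,-221.1) inside the rim. The vial has not moved and the arm is clear.

```bash
python3 -c "
from rig import r,order
print(order.finish_job(), r.get_state()['t'])"
```

```text
the job is handed in; nothing more can be done
the job is handed in; nothing more can be done
```

I loaded the chamber in the order asked (holder, dish, insert, cover), and handed the job in at about t = 45 s with the arm clear and touching nothing.

- **Holder:** it is centred in the collar at about (527.4, -220.8). Its top is at z ≈ 126–127, where 126 was expected.
- **Dish:** its rim is at z ≈ 136–138 and it is level in the recess, where 136 was expected.
- **Insert:** it is upright in the dish. Its top is at z ≈ 145–146, where 144 was expected.
- **Cover:** its flat top is at z ≈ 161, where 160 was expected, with no measurable tilt. It stands inside the rim, centred at about (528.5, -221.1), and the parts show through it undisturbed.
- **Vial:** its cap is in the same place in both views to within 0.15 px.
- **Forces:** the wrist force readings at the end of each move stayed under about 7 N.

**Disagreements:**
- Camera depths read about 0.5–1 mm high throughout, within the stated calibration, and the tops at the chamber up to about 2 mm above nominal. The arm's own release heights matched the expected seated heights to within about 1 mm.
- Finger widths read about 1.5–3 mm less than the diameters given.
- One circle fit of the holder in the gripper gave x = 524.4 instead of 527–528. I disregarded it because part of the edge was hidden, and the holder then went in without contact.

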